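# Length check of a brass sleeve on the bench caliper

### The arm

A 6-joint arm with a two-finger parallel gripper is mounted at the origin on the work surface. World frame = base frame: x ahead of the robot, y to its left, z up, the work surface at z = 0. Lengths are in mm, angles in rad, forces in N, time in s.
With the tool pointing down it reaches from about 300 to 950 mm from the base axis. Payload 3.1 kg.
Tool frame: the origin (TCP) lies midway between the tips of the shut fingers; the grasp point (between the pads) lies 19 mm behind it (manip.hold_point_z is the distance from the TCP to the grasp point, in mm); y points along the fingers, x is the direction in which the jaws open and shut, and the axes are right-handed (so a half turn about y gives the same grasp; the last joint's range is limited). The gripper opens to 85 mm and grips with 20 to 120 N. Pads are 22 mm wide; open, the fingers measure 114 mm over their backs; the gripper's body (76 mm by 85 mm) begins 54 mm behind the grasp point. The pads swing forward as they close: fully open they stand 13 mm farther back than shut.
Start: joints at [1.107, 0.308, 1.634, -0, 1.2, -0.07], TCP at [239.838, 577.157, 231.272] pointing down, gripper open.
Joint ranges: [-3.06, 3.06], [-0.79, 1.96], [0.05, 2.63], [-1.19, 4.34], [0.05, 2.64], [-2.94, 2.94]. Speed limits (rad/s): [2.79, 2.79, 3.14, 3.14, 3.14, 3.14].

### API

Orientations are given as [roll, pitch, yaw] about the fixed x, y, z axes, in that order (R = Rz(yaw) Ry(pitch) Rx(roll)).
In Python, from cell import manip gives the robot as it stands.
- The arm moves only by the tool apply_moves, never from a script. Its argument "steps" is a list of rows, each a list of 3 entries, a list of its own where there are three numbers: the gripper's target within -1 to 1 (shut at 1, half-way at 0, fully open at -1), then the shift along the tool's x, y, z in mm, then the turn about the tool's y in rad. In form: [[jaw, [tx, ty, tz], turn], ...]. A call has 1 to 5 rows; each row is the pose to reach, as a shift and turn from the pose commanded when the call began, along the tool's axes at that moment; what a row does not reach only later rows make up. A row lasts 1/12 s, in which the tool goes at most 41.7 mm and 7.16 degrees, less where a joint would pass 70% of its speed; a pose out of reach is approached as far as the arm can. A call with a gripper value outside its range is refused whole. The fingers move at their own pace and stop on an object; "force" is the grip in N (left out, the last holds). Time passes only in rows, so rows that repeat a pose let the fingers close. It gives the time, the measured TCP pose, the force and the opening at its end, in the units of the state.
- manip.get_obs(): the state, without advancing time (a new reading comes with each control period).
- manip.capture(name): name is "scene" or "top"; returns the picture (400x640x3 uint8, red, green, blue); there is no depth.
- manip.camera_model(name): a dict with "intrinsics" (3x3 intrinsics, pixels), "k1" (the pictures are not rectified: a ray, as slopes to the right and down, at radius r is drawn at 1 + k1 r^2 times it, then the intrinsics apply), "pose" (4x4, takes a point from camera to world coordinates). Camera axes: x right, y down, z forward; pixel columns grow to the right and rows downward; lengths in mm; the calibration is good to about 2 mm. A picture is of the moment at which its call begins. camera_model takes no time and is no camera call.
- manip.hand_in(): hands the job in, once; it reports no verdict.
Trained networks look in the newest picture that a camera, given by its name, has taken for a name from the list of things; names that differ only in an ending like _2 or _b are one class to them, and where a whole thing is asked for, a point or a joint stands for the part that bears it (a point fixed in the world has none). Each returns a list of dicts, best first, with "score" (0 to 1); they miss things now and then, are a little off and sometimes report something else, mostly with a low value. They report only what shows in the picture. A call takes as long as a camera call. They do not tell look-alikes from the thing itself.
- manip.regions_of(camera, name): "region" (400x640 bool, what is visible of it) and "position" ([column, row] in pixels, amid what is visible of it).
The state is a dict: "t": time; "joints": joint angles; "joint_vel": joint speeds; "joint_torque": joint torques, N m; "ee_pos": TCP position; "ee_rot": TCP orientation; "force": force on the tool from outside, world axes, zero at the start; "moment": the same for the moment, N m; "gripper_width": finger opening in mm.
Only numpy, scipy, OpenCV 4.12 (cv2) and the standard library are available. Lean on these libraries where they do the work, as an engineer would, in place of code of your own. Each camera call takes 0.05 s, during which the arm holds its last target.

### The job

Measure the length of the brass sleeve on the bench caliper: take it from the wooden rack, lay it in the V-rest between the open jaws so that it settles in the V, and let go. Then slide the carriage up until the sleeve is nipped end to end between both jaws, with light measuring pressure and the moving jaw kept square to the beam. Leave it nipped, ready to read, and do not disturb the other sleeves, the stock bin or the screwdriver.

Things in the scene. Friction and masses are not known exactly. Their poses are not given: they have to be found in the camera images.
- brass_sleeve: The part to measure: a brass-yellow spacer sleeve (tube), 22 mm outside diameter, about 0.11 kg, lying level in one of the rack's three places. Its length is what is to be measured; it is only known to lie between 60 and 70 mm. Origin at the middle of its axis; its y axis runs along the sleeve.
- steel_sleeve: Bystander: a bright steel sleeve, 22 mm diameter, 76 mm long, in another place of the rack. Origin at its middle, y along its axis.
- black_sleeve: Bystander: a black sleeve, 22 mm diameter, 54 mm long, in another place of the rack. Origin at its middle, y along its axis.
- rack: Pale wooden rack, fixed, 176 (x) by 110 (y) mm, origin at the centre of its underside: a 10 mm board with two notched rails at y = -29 and +29 mm, tops 21 mm above the table. The sleeves lie along y across both rails at x = -54, 0, +54 mm, axes 27 mm above the table, their middles over the 36 mm gap between the rails, where fingers can reach down to the board.
- stand: Grey fixed stand, plate 150 (x) by 370 (y) by 14 mm, origin at the centre of its underside. On it a digital caliper lies flat, face up, jaws towards -x. Its beam (20 mm wide, 5 thick) runs along y at x = +35 mm, 60 mm above the table. Fixed jaw at the +y end; the carriage closes towards +y. Highest point: the beam's clamp at y = -156 to -180 mm, 83 mm above the table.
- vee_rest: Dark steel V-rest on the stand between the jaws. Origin: where the middle of a seated, centred sleeve's axis lies, 60 mm above the table; y along the V and the beam, z up. Two 11 mm thick uprights with 90 degree Vs at y = -22.5, +22.5 mm, rims 4 mm below the origin, 34 mm clear between them for fingers, down to 36 mm below the origin. Fixed jaw's face at y = +40 mm. A sleeve can slide along the V.
- fixed_jaw: Fixed jaw of the caliper, polished steel, 5 mm thick. Origin on the beam's centre line in the plane of its measuring face; it reaches 74 mm to -x from there, and the metal lies on the +y side of the face. z up.
- moving_jaw: Jaw of the carriage, mirror image of the fixed jaw. Origin on the beam's centre line in the plane of its measuring face, the metal on the -y side.
- fixed_face (a point): Point on the fixed jaw's measuring face where the axis of a seated sleeve meets it (50 mm to -x of the beam's centre line).
- moving_face (a point): The same point on the moving jaw's measuring face.
- carriage_grip (a point): Centre of the carriage, 60 mm above the table, axes as the stand's. A satin block 38 mm wide (x) with flat sides, y = -45 to +35 mm, 8.5 mm up and 7.5 mm down from here. Sides clear for fingers at y = -28 to +20 mm; a thumb rest (12 long, 10 high) stands out 11 mm from the -x side at y = -38; a lock screw (unused) 6 mm up from the top at y = +26. Moving jaw's face at y = +45 mm.
- carriage_slide (a joint): Caliper opening, m: 0 = jaws shut, grows as the carriage moves to the stand's -y, up to 0.18. Sliding takes about 3 N and the carriage stays where it is left. The sleeve takes about 1 N more to push along the V; once both jaws touch it, the force rises by 3 to 6 N per mm.
- carriage_rock (a joint): Tilt of the carriage and its jaw on the beam about the vertical, rad; 0 = square. It can rock up to 0.1 either way on its worn gib against a spring of 8 N m/rad: a pinch out of line with the beam, or a hard push on the sleeve, tilts it (10 N on the sleeve gives 0.06 rad if nothing steadies the carriage).
- stock_bin: Bystander: loose open black plastic bin, 130 x 85 x 55 mm, origin at the centre of its underside.
- screwdriver: Bystander: loose screwdriver lying on the bench near the robot.
Things that resemble listed ones, but are neither listed nor needed, are in the scene too. There is more than one size of the brass_sleeve; the job needs the largest.

How it is judged:
By the outcome, as a careful person would: the job done as asked, in the order asked, and still so for the second after the job is handed in, with the robot touching nothing.
It also fails if it takes over 64 s, if anything falls off the work surface, if the arm or the gripper's body presses on something with over 40 N, if the wrist force passes 120 N, or if a joint passes its speed limit or range.

## Working session

There is one attempt and no reset: what is moved stays moved. The work goes in short steps, Python scripts to look and compute and a tool call to move; the robot and the scene stay as the last step left them, time stands still between calls to the robot, and variables do not carry over. Pictures are saved under pics/ and viewed, and the job is handed in when it is done.

Besides the shell and the picture viewer there is one more tool, called after ">>>" by a JSON object that holds its "name" and its "arguments". apply_moves: Moves the arm, as the interface text tells. Its arguments: {"type":"object","properties":{"steps":{"type":"array"},"force":{"type":"number"}},"required":["steps"]}

```bash
ls; mkdir -p pics
python3 - <<'E'
from cell import manip
import cv2,numpy as np
for n in ("scene","top"):
    im=manip.capture(n); cv2.imwrite(f"pics/{n}0.png",im[:,:,::-1])
    m=manip.camera_model(n); print(n,m)
o=manip.get_obs(); print(o, manip.hold_point_z)
E
```

```text
pics
scene {'intrinsics': array([[416.37415231,   0.        , 310.04860087],
       [  0.        , 416.37415231, 200.5288656 ],
       [  0.        ,   0.        ,   1.        ]]), 'k1': -0.038039756375921205, 'pose': array([[-4.71920592e-01,  6.72979154e-01, -5.69552467e-01,
         1.10042497e+03],
       [ 8.81637653e-01,  3.62022882e-01, -3.02744910e-01,
         3.33025128e+02],
       [ 2.45001207e-03, -6.45010458e-01, -7.64169816e-01,
         7.94587202e+02],
       [ 0.00000000e+00,  0.00000000e+00,  0.00000000e+00,
         1.00000000e+00]])}
top {'intrinsics': array([[477.97289764,   0.        , 327.07858529],
       [  0.        , 477.97289764, 194.99836288],
       [  0.        ,   0.        ,   1.        ]]), 'k1': 0.04571242861369065, 'pose': array([[-1.90858915e-02, -9.95045510e-01,  9.75713152e-02,
         4.48633698e+02],
       [-9.99696824e-01,  1.74741205e-02, -1.73469016e-02,
         8.26153976e+01],
       [ 1.55559836e-02, -9.78728150e-02, -9.95077345e-01,
         1.21133999e+03],
       [ 0.00000000e+00,  0.00000000e+00,  0.00000000e+00,
         1.00000000e+00]])}
{'t': 0.1, 'joints': array([ 1.10730081e+00,  3.08918366e-01,  1.63503044e+00, -1.32457125e-05,
        1.19968715e+00, -6.97187076e-02]), 'joint_vel': array([-0.00148299, -0.00184379, -0.00627037, -0.00169018, -0.00123726,
       -0.00139785]), 'joint_torque': array([-3.28620154e-04, -4.16413665e+01, -2.77641732e+01, -1.21880867e-04,
        4.11673507e-03, -1.74595715e-05]), 'ee_pos': array([239.51391548, 576.49981508, 230.1753606 ]), 'ee_rot': array([-1.57066629,  0.00203919,  1.17702446]), 'force': array([ 0.68235037,  0.05672259, -0.50752624]), 'moment': array([-0.00922067, -0.03033001,  0.02194517]), 'gripper_width': 85.67255958884041} 18.700000000000003
```

View pics/scene0.png

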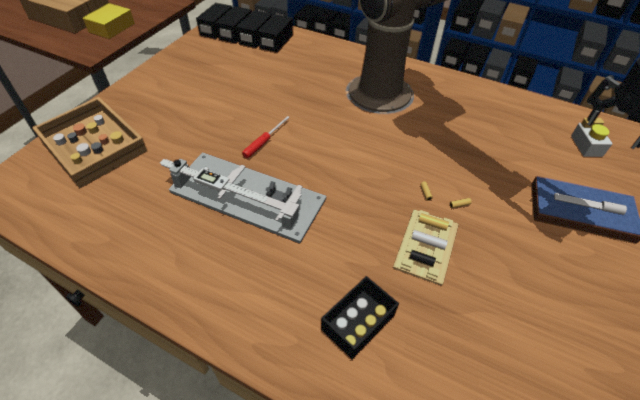

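View pics/top0.png

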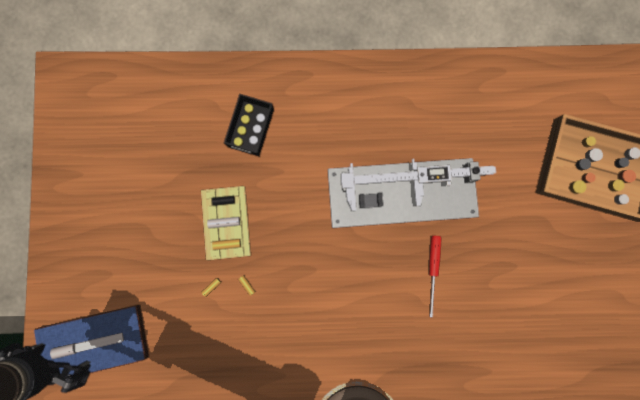

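```bash
cat > h.py <<'E'
from cell import manip
import cv2,numpy as np
from scipy.spatial.transform import Rotation as R
def ray(cam,px):
    m=manip.camera_model(cam); px=np.atleast_2d(px).astype(float)
    u=cv2.undistortPoints(px[:,None],m["intrinsics"],np.array([m["k1"],0,0,0.]))[:,0]
    d=np.c_[u,np.ones(len(u))]@m["pose"][:3,:3].T
    return m["pose"][:3,3],d
def onz(cam,px,z):
    c,d=ray(cam,px); return c+d*((z-c[2])/d[:,2])[:,None]
def proj(cam,P):
    m=manip.camera_model(cam); T=np.linalg.inv(m["pose"]); P=np.atleast_2d(P).astype(float)
    return cv2.projectPoints(P,cv2.Rodrigues(T[:3,:3])[0],T[:3,3],m["intrinsics"],np.array([m["k1"],0,0,0.]))[0][:,0]
def tri(pa,pb):
    A=np.zeros((3,3));b=np.zeros(3)
    for cam,p in(("scene",pa),("top",pb)):
        c,d=ray(cam,p);d=d[0]/np.linalg.norm(d[0]);M=np.eye(3)-np.outer(d,d);A+=M;b+=M@c
    return np.linalg.solve(A,b)
def crop(cam,im,c,w,h,f,name):
    x,y=int(c[0]-w/2),int(c[1]-h/2); x=max(x,0);y=max(y,0)
    cv2.imwrite(name,cv2.resize(im[y:y+h,x:x+w,::-1],None,fx=f,fy=f,interpolation=cv2.INTER_CUBIC)); print(name,"origin",x,y,"f",f)
def box(reg):
    c=cv2.findContours(reg.astype(np.uint8),cv2.RETR_EXTERNAL,cv2.CHAIN_APPROX_NONE)[0]
    c=max(c,key=cv2.contourArea); return cv2.minAreaRect(c)
E
python3 - <<'E'
from h import *
for cam in("scene","top"):
    im=manip.capture(cam)
    if cam=="top":
        crop(cam,im,(228,235),100,130,5,"pics/tr.png"); crop(cam,im,(410,190),180,100,4,"pics/tc.png")
    else:
        crop(cam,im,(435,225),100,120,5,"pics/sr.png"); crop(cam,im,(245,195),180,110,4,"pics/sc.png")
    for n in ["brass_sleeve","steel_sleeve","black_sleeve","rack","stand","vee_rest","fixed_jaw","moving_jaw","carriage_grip"]:
        for r in manip.regions_of(cam,n): 
            b=box(r["region"]); print(cam,n,round(r["score"],2),np.round(r["position"],1),r["region"].sum(),np.round(b[0],1),np.round(b[1],1),round(b[2],1))
print(manip.get_obs()["t"])
E
```

```text
pics/sr.png origin 385 165 f 5
pics/sc.png origin 155 140 f 4
scene brass_sleeve 0.69 [431.8 223.6] 296 [433.5 221.5] [30.4 10.1] 18.4
scene brass_sleeve 0.58 [461.2 203.1] 135 [460.  202.5] [ 6.6 21.1] 77.0
scene brass_sleeve 0.47 [424.6 188.5] 127 [426.  190.8] [19.3  6.9] 68.2
scene steel_sleeve 0.89 [428.6 241.3] 337 [429.1 239.7] [35.4 10.1] 18.4
scene black_sleeve 0.7 [422.4 258.9] 298 [421.7 258.4] [27.1 11.7] 21.8
scene black_sleeve 0.46 [291.1 204.6] 328 [293.  204.1] [13.1 38. ] 32.7
scene black_sleeve 0.33 [432.9 220.1] 244 [433.1 221.2] [29.4  8.8] 16.3
scene rack 0.66 [426.1 254.6] 2249 [427.3 246.7] [53.8 64.5] 19.4
scene rack 0.62 [220.4 175.7] 714 [217.  173.9] [38.7 38.7] 30.0
scene stand 0.81 [246.1 195.5] 7482 [239.2 190.9] [166.8  54.4] 20.9
scene stand 0.45 [214.9 175.8] 741 [218.4 172.5] [35.1 44.8] 40.6
scene vee_rest 0.81 [276.1 193.9] 268 [278.6 192.1] [24.  15.3] 19.4
scene fixed_jaw 0.6 [292.7 205.8] 397 [292.4 205.1] [13.8 41.9] 34.2
scene fixed_jaw 0.6 [358.1 318.9] 3600 [358.2 315.9] [52.4 73.9] 42.9
scene moving_jaw 0.63 [233.9 176.7] 176 [236.  172.5] 
[... 425 characters left out ...]
9  6.9] 56.3
top steel_sleeve 0.79 [223.1 221.2] 310 [223.1 222.9] [ 9.9 32.5] 83.7
top steel_sleeve 0.74 [226.4 249.2] 272 [225.9 244.6] [10.2 28.4] 86.4
top black_sleeve 0.71 [223.  220.6] 286 [222.9 222.4] [ 8.8 32.5] 84.0
top black_sleeve 0.65 [223.4 200.8] 233 [222.4 200.7] [10.3 24.1] 79.7
top rack 0.92 [225.1 218.9] 2205 [225.1 222.6] [70.8 44.2] 84.8
top stand 0.72 [404.7 191.1] 8872 [412.8 191.8] [ 61.4 167.1] 86.3
top vee_rest 0.71 [369.7 198.2] 381 [370.5 200. ] [16. 25.] 90.0
top fixed_jaw 0.59 [350.6 183.3] 376 [348.4 187.9] [45.2 12.4] 84.8
top moving_jaw 0.62 [413.4 189.6] 195 [419. 192.] [ 8. 26.] 0.0
top carriage_grip 0.93 [426.9 174.7] 791 [432.5 181. ] [47.3 37.6] 85.0
1.1
```

View pics/tr.png

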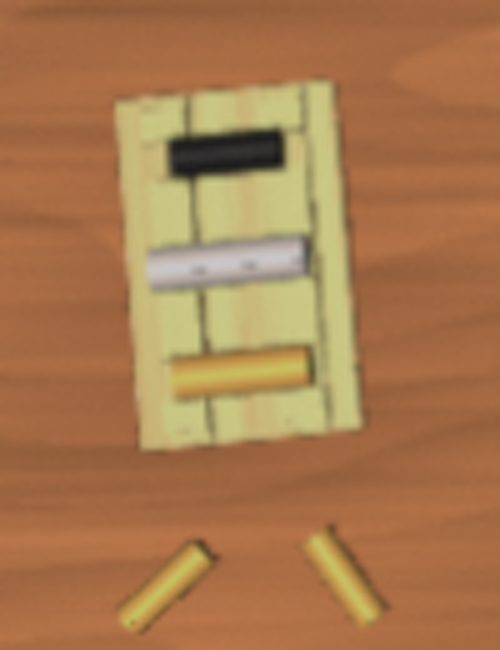

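View pics/tc.png

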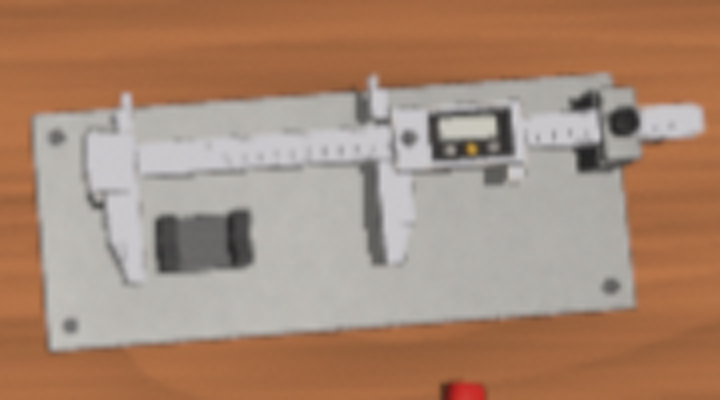

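View pics/sr.png

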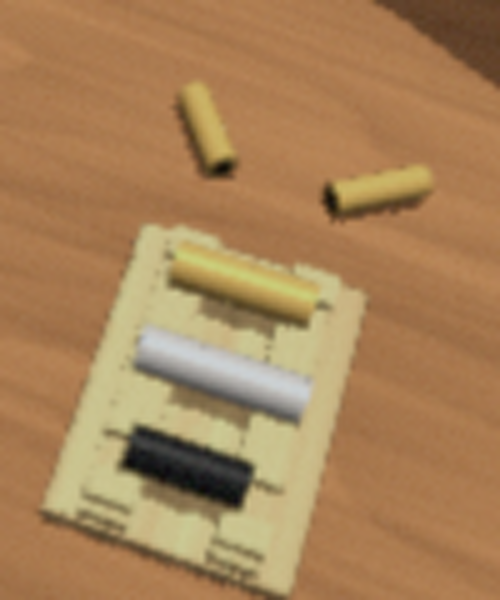

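View pics/sc.png

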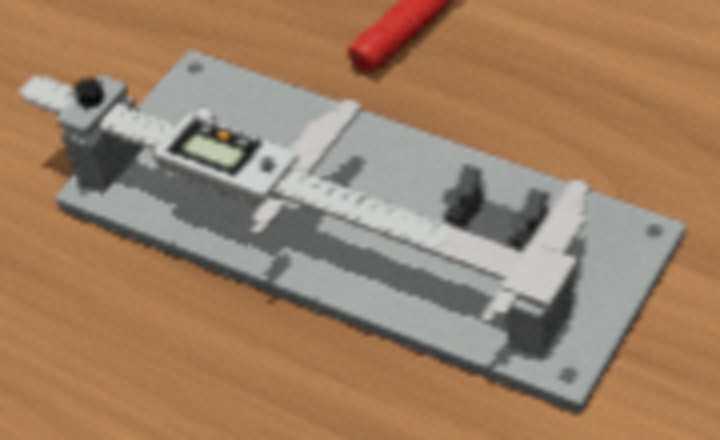

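```bash
cat > fit.py <<'E'
from h import *
from scipy.optimize import least_squares
def fit(P,obs,x0):
    # P local pts list idx per obs: obs=[(cam,local,px)]
    # per-camera 2-mm world offset allowed, shared
    def res(x,full=False):
        r=[]
        c,s=np.cos(x[2]),np.sin(x[2])
        for cam,l,px in obs:
            w=np.array([x[0]+c*l[0]-s*l[1],x[1]+s*l[0]+c*l[1],l[2]])
            r.append(proj(cam,w)[0]-px)
        return np.concatenate(r)
    s=least_squares(res,x0); return s.x,res(s.x).reshape(-1,2)
E
python3 - <<'E'
from fit import *
tc=lambda x,y:(320+x/4-.4,140+y/4-.4); sc=lambda x,y:(155+x/4-.4,140+y/4-.4)
tr=lambda x,y:(178+x/5-.4,170+y/5-.4); sr=lambda x,y:(385+x/5-.4,165+y/5-.4)
S={'pp':(75,185,14),'pm':(75,-185,14),'mm':(-75,-185,14),'mp':(-75,185,14)}
ot=[("top",S['pp'],tc(33,115)),("top",S['pm'],tc(612,73)),("top",S['mm'],tc(636,305)),("top",S['mp'],tc(50,350))]
os_=[("scene",S['pp'],sc(583,399)),("scene",S['mp'],sc(685,228)),("scene",S['mm'],sc(195,50)),("scene",S['pm'],sc(58,200))]
for o in(ot,os_,ot+os_):
    x,r=fit(None,o,[500,-80,0]); print("stand",np.round(x,3),np.round(r,1).tolist())
# rack: board top z=10, corners
K={a+b:((88 if a=='p' else -88),(55 if b=='p' else -55),10) for a in'pm' for b in 'pm'}
ot=[("top",K['pp'],tr(115,101)),("top",K['pm'],tr(333,82)),("top",K['mm'],tr(364,428)),("top",K['mp'],tr(140,450))]
os_=[("scene",K['pp'],sr(290,588)),("scene",K['mp'],sr(368,295)),("scene",K['mm'],sr(142,226)),("scene",K['pm'],sr(44,512))]
for o in(ot,os_,ot+os_):
    x,r=fit(None,o,[400,300,0]); print("rack",np.round(x,3),np.round(r,1).tolist())
# sleeve top-view ends: silhouette at z~27
print("brass top ends",onz("top",[tr(172,376),tr(311,367)],30).round(1).tolist())
print("steel",onz("top",[tr(147,270),tr(308,256)],30).round(1).tolist())
print("black",onz("top",[tr(170,156),tr(283,150)],30).round(1).tolist())
E
```

```text
stand [ 5.70039e+02 -1.29313e+02  5.70000e-02] [[-0.5, -0.3], [0.2, -0.4], [0.5, 0.5], [-0.2, 0.2]]
stand [ 5.69150e+02 -1.27781e+02  5.20000e-02] [[0.1, 1.4], [1.1, -1.1], [-0.7, -0.3], [-0.6, -0.7]]
stand [ 5.69554e+02 -1.28545e+02  5.50000e-02] [[-0.7, -0.2], [-0.1, -0.1], [0.1, 0.8], [-0.5, 0.3], [-0.2, 1.3], [0.7, -1.2], [-1.1, -0.2], [-0.9, -0.6]]
rack [5.02199e+02 3.17306e+02 8.00000e-02] [[-0.1, -0.2], [0.2, -0.6], [-0.2, 0.3], [0.1, 0.4]]
rack [5.03228e+02 3.17458e+02 8.80000e-02] [[0.5, 1.7], [-0.1, -0.6], [-0.1, -1.0], [-0.3, -0.6]]
rack [5.02650e+02 3.17412e+02 8.40000e-02] [[-0.3, -0.2], [0.0, -0.8], [-0.1, -0.0], [0.2, 0.3], [0.4, 1.5], [0.1, -0.7], [0.1, -1.2], [-0.4, -0.9]]
brass top ends [[447.2, 345.4, 30.0], [450.2, 277.9, 30.0]]
steel [[499.2, 357.8, 30.0], [504.5, 279.4, 30.0]]
black [[555.1, 346.9, 30.0], [557.1, 291.6, 30.0]]
```

Run:
```python
from fit import *
tc=lambda x,y:(320+x/4-.4,140+y/4-.4); sc=lambda x,y:(155+x/4-.4,140+y/4-.4)
X=np.array([569.9,-128.7]);a=.056
M=np.array([[np.cos(a),np.sin(a)],[-np.sin(a),np.cos(a)]])
def loc(cam,p,z): return (M@(onz(cam,[p],z)[0,:2]-X)).round(1)
print("vee outer + ",loc("top",tc(156,214),56),loc("top",tc(158,272),56))
print("vee outer - ",loc("top",tc(250,208),56),loc("top",tc(252,265),56))
print("fixed tip right",loc("top",tc(145,280),62),loc("top",tc(136,190),62))
print("moving tip left",loc("top",tc(384,264),62),loc("top",tc(378,165),62))
print("carriage top left/right",loc("top",tc(392,135),68),loc("top",tc(524,135),68),loc("top",tc(450,104),68),loc("top",tc(450,170),68))
print("clamp",loc("top",tc(602,130),83),loc("top",tc(640,130),83))
print("beam y edges",loc("top",tc(250,140),62),loc("top",tc(250,168),62))
print("scene: vee  tips",[loc("scene",sc(*p),56).tolist() for p in[(468,165),(484,178),(540,190),(550,200)]])
print("scene moving", loc("scene",sc(358,103),62),loc("scene",sc(300,168),62),"fixed",loc("scene",sc(570,182),62),loc("scene",sc(525,245),62))
```

```text
vee outer +  [  1.7 114.5] [-33.6 116.2]
vee outer -  [ 1.2 57.1] [-33.6  58.9]
fixed tip right [-38.2 124.9] [ 16.6 125.9]
moving tip left [-39.2 -19.8] [ 21.  -21.8]
carriage top left/right [ 37.9 -30.6] [  32.1 -110.1] [ 54.2 -67.4] [ 14.1 -63.5]
clamp [  29.8 -152.4] [  28.1 -174.9]
beam y edges [42.  54.4] [24.9 55.9]
scene: vee  tips [[-27.5, 59.5], [-22.2, 73.3], [-27.8, 108.1], [-23.2, 117.1]]
scene moving [-40.1 -24.3] [ 22.  -27.6] fixed [-36.3 124. ] [ 18.6 122.1]
```

Look-alikes for the brass sleeve, by top pixel:
- (226,244): rack, about 67 mm long.
- (211,287) and (247,285): loose, shorter and thinner.
- About (245,125): round yellow ends in the bin.

I choose the rack one at (226,244). The close crop shows a brass-yellow tube across both rails, next to the steel and black sleeves.

```bash
cat > go.py <<'E'
import sys
from h import *
o=manip.get_obs(); Rm=R.from_euler('xyz',o["ee_rot"]).as_matrix(); yaw=np.arctan2(Rm[1,0],Rm[0,0])
print("t",round(o["t"],2),"tcp",o["ee_pos"].round(1),"yaw",round(yaw,4),"ydir",Rm[:,1].round(3),"F",o["force"].round(1),"M",o["moment"].round(2),"w",round(o["gripper_width"],1))
if len(sys.argv)>4:
    x,y,z,w=map(float,sys.argv[1:5]); 
    print("shift",(Rm.T@(np.array([x,y,z])-o["ee_pos"])).round(1),"turn",round(yaw-w,4))
E
python3 go.py 448.7 312.4 110 .082
```

```text
t 1.1 tcp [239.8 577.1 231.2] yaw 1.177 ydir [-0. -0. -1.] F [ 0.1 -0.1 -0.2] M [ 0.05 -0.   -0.02] w 85.0
shift [-164.3  121.3 -294.5] turn 1.095
```

>>> {"name": "apply_moves", "arguments": {"steps": [[0,[-16,12,-29],0.11],[0,[-32,24,-58],0.22],[0,[-48,36,-87],0.33],[0,[-64,48,-116],0.44],[0,[-80,60,-145],0.55]], "force": 30}}

```text
t: 1.52
ee_pos: [343.7, 446.6, 171.0]
ee_rot: [-1.571, -0.001, 0.622]
force: [0.5, 1.0, -0.8]
gripper_width: 42.5
```

```bash
python3 go.py 448.7 312.4 110 .082
```

```text
t 1.52 tcp [343.7 446.6 171. ] yaw 0.6222 ydir [ 0.  0. -1.] F [ 0.5  1.  -0.8] M [ 0.01  0.03 -0.01] w 42.5
shift [   7.1   61.  -170.2] turn 0.5402
```

>>> {"name": "apply_moves", "arguments": {"steps": [[0,[2,12,-36],0.12],[0,[4,28,-72],0.24],[0,[6,40,-108],0.36],[0,[7,52,-142],0.46],[0,[7,61,-170],0.54]]}}

```text
t: 1.93
ee_pos: [449.5, 312.0, 109.5]
ee_rot: [-1.571, 0.0, 0.081]
force: [-0.8, 0.8, -0.2]
gripper_width: 42.6
```

```bash
python3 go.py 448.7 312.4 60 .082
python3 - <<'E'
from h import *
for cam,c in(("top",(228,235)),("scene",(435,215))):
    im=manip.capture(cam); crop(cam,im,c,140,120,5,f"pics/{cam}_pre.png")
    o=manip.get_obs();p=o["ee_pos"]; print(cam,proj(cam,[p,p+[0,0,18.7]]).round(1).tolist())
E
```

```text
t 1.93 tcp [449.5 312.  109.5] yaw 0.0815 ydir [-0.    -0.001 -1.   ] F [-0.8  0.8 -0.2] M [0.02 0.01 0.05] w 42.6
shift [-0.8 49.5  0.5] turn -0.0005
pics/top_pre.png origin 158 175 f 5
top [[220.8, 243.0], [219.1, 243.0]]
pics/scene_pre.png origin 365 155 f 5
scene [[441.4, 198.8], [443.5, 193.1]]
```

View pics/scene_pre.png

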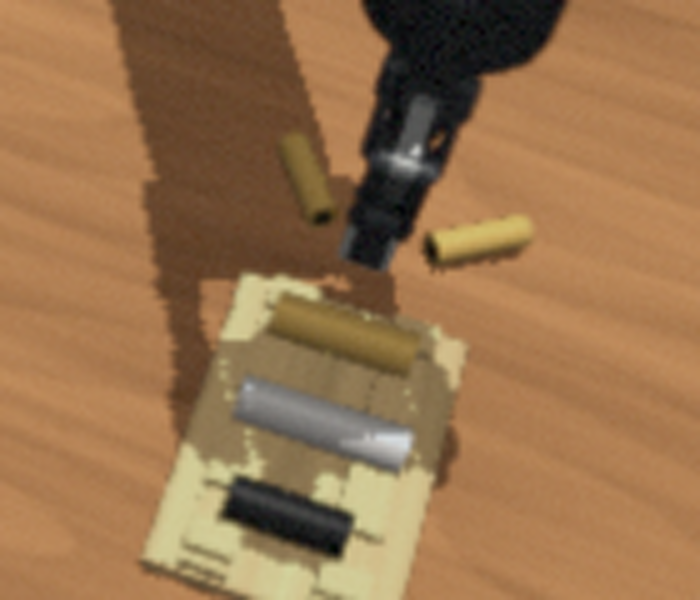

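View pics/top_pre.png

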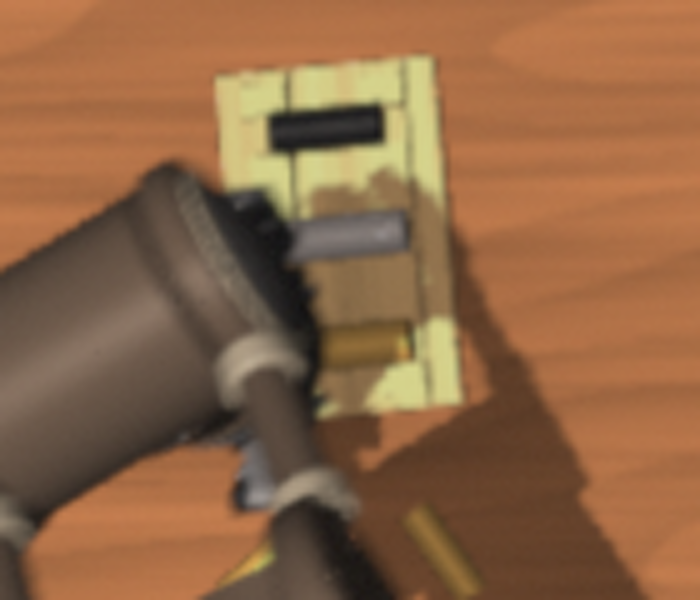

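>>> {"name": "apply_moves", "arguments": {"steps": [[0,[-1,25,0],0],[0,[-1,50,0],0],[0,[-1,60,0],0],[0,[-1,60,0],0]]}}

```text
t: 2.37
ee_pos: [444.8, 313.2, 47.8]
ee_rot: [-1.573, 0.006, 0.088]
force: [-0.8, -0.5, 0.0]
gripper_width: 42.6
```

```bash
python3 go.py 448.7 312.4 13 .082
python3 - <<'E'
from h import *
for cam,c in(("scene",(435,215)),):
    im=manip.capture(cam); crop(cam,im,c,100,100,6,f"pics/{cam}_pre2.png")
    o=manip.get_obs();p=o["ee_pos"]; Rm=R.from_euler('xyz',o["ee_rot"]).as_matrix()
    q=proj(cam,[p+Rm@[sx*21,-4,s*11] for sx in(1,-1) for s in(1,-1)]); print(q.round(1).tolist(), ((q-[385,165])*6).round().tolist())
E
```

```text
t 2.37 tcp [444.8 313.2  47.8] yaw 0.0881 ydir [-0.005 -0.003 -1.   ] F [-0.8 -0.5  0. ] M [0.   0.   0.02] w 42.6
shift [ 4.  34.8 -1.1] turn 0.0061
pics/scene_pre2.png origin 385 165 f 6
[[440.4, 222.4], [430.7, 219.3], [444.1, 209.0], [434.7, 206.0]] [[332.0, 344.0], [274.0, 326.0], [355.0, 264.0], [298.0, 246.0]]
```

View pics/scene_pre2.png

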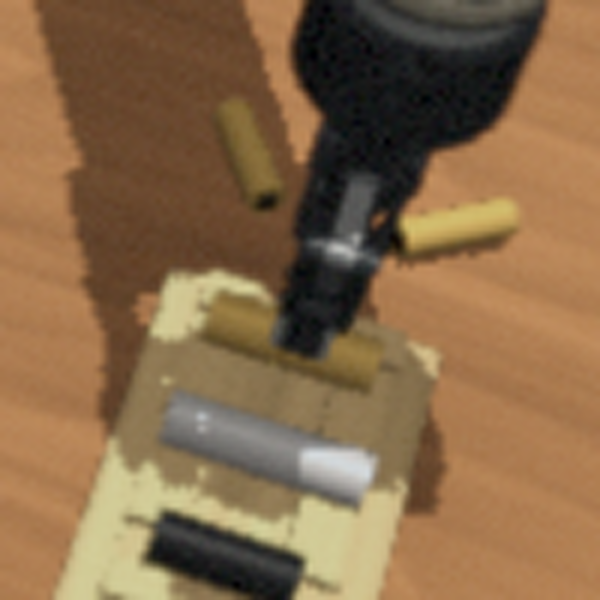

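```bash
python3 go.py 448.7 312.4 13 .082
```

```text
t 2.42 tcp [446.1 314.   49.3] yaw 0.0882 ydir [-0.003 -0.001 -1.   ] F [-0.6  0.   0.4] M [0.   0.04 0.05] w 42.7
shift [ 2.6 36.3 -1.8] turn 0.0062
```

>>> {"name": "apply_moves", "arguments": {"steps": [[0,[0,0,0],0],[0,[0,0,0],0]]}}

```text
t: 2.58
ee_pos: [448.5, 315.2, 51.8]
ee_rot: [-1.569, -0.003, 0.088]
force: [-0.5, 1.0, -0.1]
gripper_width: 42.6
```

```bash
python3 go.py 448.7 312.4 13 .082
```

```text
t 2.58 tcp [448.5 315.2  51.8] yaw 0.0879 ydir [ 0.003  0.002 -1.   ] F [-0.5  1.  -0.1] M [-0.    0.03 -0.03] w 42.6
shift [-0.2 38.8 -2.9] turn 0.0059
```

>>> {"name": "apply_moves", "arguments": {"steps": [[0,[0,0,0],0],[0,[0,0,0],0],[0,[0,0,0],0]]}}

```text
t: 2.83
ee_pos: [448.0, 314.4, 51.2]
ee_rot: [-1.57, -0.001, 0.087]
force: [-0.5, 0.3, -0.6]
gripper_width: 43.2
```

```bash
python3 go.py 448.7 312.4 14 .084
```

```text
t 2.83 tcp [448.  314.4  51.2] yaw 0.0872 ydir [ 0.001  0.001 -1.   ] F [-0.5  0.3 -0.6] M [0.04 0.01 0.  ] w 43.2
shift [ 0.5 37.2 -2.1] turn 0.0032
```

>>> {"name": "apply_moves", "arguments": {"steps": [[0,[0.5,10,-2],0.003],[0,[0.5,20,-2],0.003],[0,[0.5,30,-2],0.003],[0,[0.5,35,-2],0.003],[0,[0.5,37,-2],0.003]]}}

```text
t: 3.25
ee_pos: [446.6, 311.1, 11.1]
ee_rot: [-1.572, 0.004, 0.084]
force: [0.3, 0.2, -0.2]
gripper_width: 42.5
```

>>> {"name": "apply_moves", "arguments": {"steps": [[0,[0,0,0],0],[0,[0,0,0],0],[0,[0,0,0],0],[0,[0,0,0],0]]}}

```text
t: 3.58
ee_pos: [448.6, 312.3, 13.7]
ee_rot: [-1.57, -0.001, 0.084]
force: [-0.3, -0.0, -0.6]
gripper_width: 43.0
```

```bash
python3 go.py 448.7 312.4 13.5 .084
python3 - <<'E'
from h import *
crop("scene",manip.capture("scene"),(435,215),100,100,6,f"pics/scene_pre3.png")
E
```

```text
t 3.58 tcp [448.6 312.3  13.7] yaw 0.0841 ydir [ 0.001  0.    -1.   ] F [-0.3 -0.  -0.6] M [ 0.03 -0.04  0.01] w 43.0
shift [0.1 0.2 0. ] turn 0.0001
pics/scene_pre3.png origin 385 165 f 6
```

View pics/scene_pre3.png

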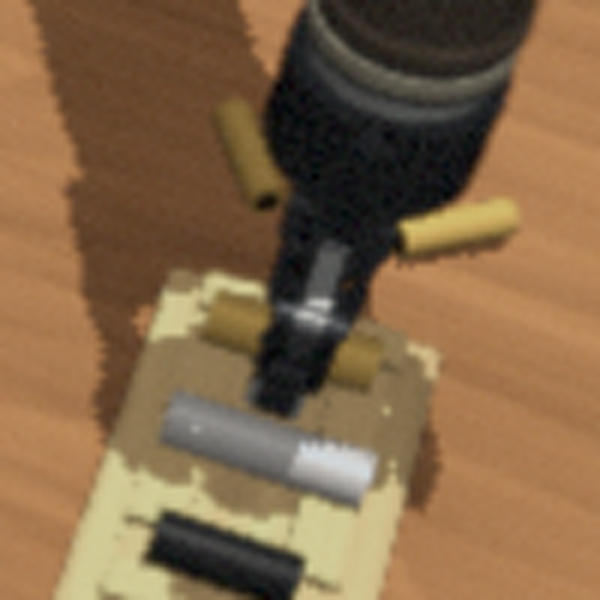

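>>> {"name": "apply_moves", "arguments": {"steps": [[1,[0,0,0],0],[1,[0,0,0],0],[1,[0,0,0],0],[1,[0,0,0],0],[1,[0,0,0],0]], "force": 35}}

```text
t: 4.05
ee_pos: [448.4, 312.2, 13.7]
ee_rot: [-1.571, -0.001, 0.084]
force: [-0.8, -0.7, 3.2]
gripper_width: 20.8
```

```bash
python3 go.py 448.7 312.4 13.5 .084
```

```text
t 4.05 tcp [448.4 312.2  13.7] yaw 0.084 ydir [ 0.001  0.    -1.   ] F [-0.8 -0.7  3.2] M [-0.09  0.1   0.02] w 20.8
shift [0.3 0.2 0.1] turn 0.0
```

>>> {"name": "apply_moves", "arguments": {"steps": [[1,[0,-5,0],0],[1,[0,-12,0],0],[1,[0,-30,0],0],[1,[0,-60,0],0],[1,[0,-95,0],0]]}}

```text
t: 4.47
ee_pos: [445.9, 310.8, 107.3]
ee_rot: [-1.573, 0.005, 0.084]
force: [0.9, 0.9, -0.7]
gripper_width: 20.5
```

```bash
python3 - <<'E'
from h import *
a=.056;s=np.array([569.9,-128.7]);v=s+[np.cos(a)*-15-np.sin(a)*86.5,np.sin(a)*-15+np.cos(a)*86.5];print("vee",v)
crop("scene",manip.capture("scene"),(435,200),110,110,6,f"pics/scene_lift.png")
E
python3 go.py 550.1 -43.2 130 .056
```

```text
vee [550.08204525 -43.17515759]
pics/scene_lift.png origin 380 145 f 6
t 4.52 tcp [451.6 314.2 115.9] yaw 0.0842 ydir [ 0.008  0.005 -1.   ] F [1.5 1.6 2.5] M [ 0.09 -0.08 -0.01] w 20.5
shift [  68.2  -15.  -364.4] turn 0.0282
```

View pics/scene_lift.png

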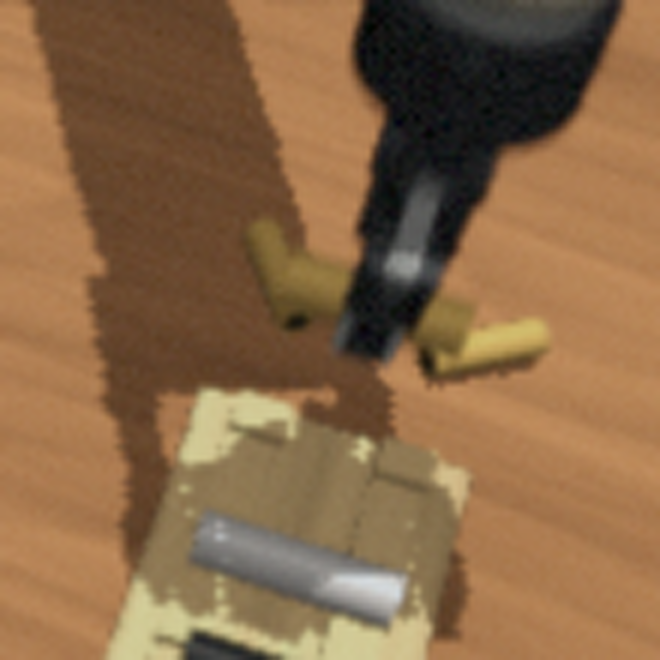

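>>> {"name": "apply_moves", "arguments": {"steps": [[1,[4,-12,-20],0.005],[1,[11,-20,-58],0.01],[1,[18,-22,-96],0.015],[1,[25,-22,-134],0.02],[1,[32,-22,-172],0.028]]}}

```text
t: 4.93
ee_pos: [494.8, 142.0, 131.1]
ee_rot: [-1.571, -0.002, 0.057]
force: [1.4, 0.2, -0.6]
gripper_width: 20.7
```

```bash
python3 go.py 550.1 -43.2 130 .056
```

```text
t 4.93 tcp [494.8 142.  131.1] yaw 0.0567 ydir [ 0.002  0.    -1.   ] F [ 1.4  0.2 -0.6] M [-0.01 -0.03  0.  ] w 20.7
shift [  44.7    1.1 -188. ] turn 0.0007
```

>>> {"name": "apply_moves", "arguments": {"steps": [[1,[9,0,-38],0],[1,[18,0,-76],0],[1,[27,0,-114],0],[1,[36,0,-152],0],[1,[44,0,-184],0]]}}

```text
t: 5.35
ee_pos: [549.1, -40.5, 130.6]
ee_rot: [-1.571, -0.001, 0.055]
force: [0.3, 1.5, -0.8]
gripper_width: 20.7
```

>>> {"name": "apply_moves", "arguments": {"steps": [[1,[0,0,0],0],[1,[0,0,0],0],[1,[0,0,0],0],[1,[0,0,0],0]]}}

```text
t: 5.68
ee_pos: [547.9, -36.8, 130.0]
ee_rot: [-1.57, 0.001, 0.057]
force: [0.5, 0.2, -1.7]
gripper_width: 20.7
```

```bash
python3 go.py 550.1 -43.2 90 .056
python3 - <<'E'
from h import *
crop("scene",manip.capture("scene"),(275,185),110,100,6,f"pics/scene_v.png")
crop("top",manip.capture("top"),(370,190),110,100,6,f"pics/top_v.png")
a=.056
for cam in("scene","top"):
    p=manip.get_obs()["ee_pos"]+[0,0,13.5]
    d=np.array([-np.sin(a),np.cos(a),0]); print(cam,proj(cam,[p-33*d,p+33*d,[550.1,-43.2,60]]).round(1).tolist())
E
```

```text
t 5.68 tcp [547.9 -36.8 130. ] yaw 0.0569 ydir [-0.001  0.001 -1.   ] F [ 0.5  0.2 -1.7] M [-0.01  0.01 -0.05] w 20.7
shift [ 1.8 40.  -6.5] turn 0.0009
pics/scene_v.png origin 220 135 f 6
pics/top_v.png origin 315 140 f 6
scene [[266.9, 157.6], [293.3, 166.4], [279.0, 186.7]]
top [[386.5, 195.4], [357.2, 197.6], [370.8, 198.9]]
```

View pics/scene_v.png

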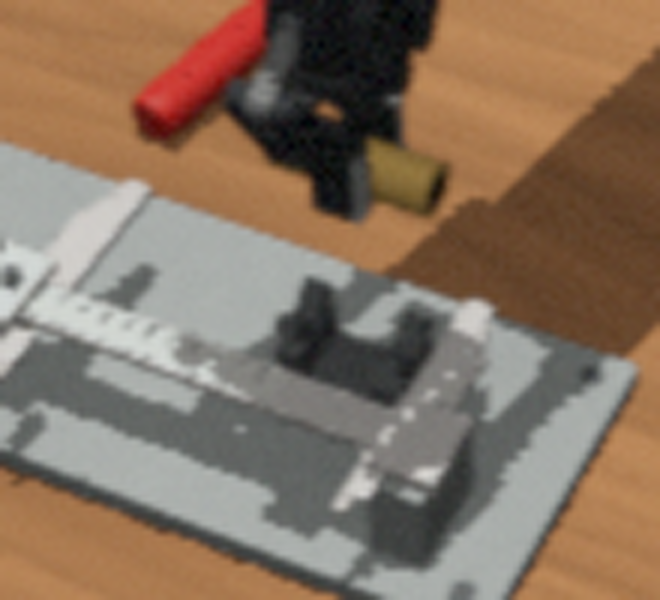

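View pics/top_v.png

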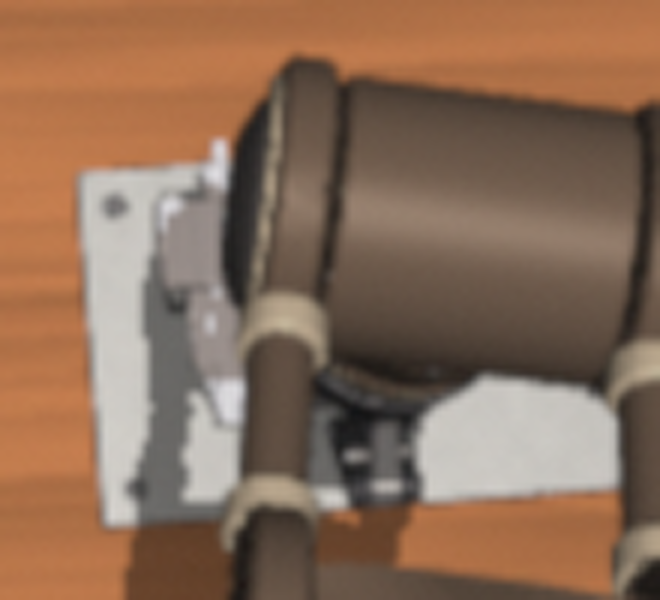

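Run:
```python
from h import *
im=cv2.imread("pics/scene0.png"); im2=cv2.imread("pics/top0.png")
a=.056;c,s=np.cos(a),np.sin(a)
def w(x,y,z): return [569.9+c*x-s*y,-128.7+s*x+c*y,z]
f=8
for cam,I,o in(("scene",im,(255,175)),("top",im2,(340,170))):
    I=cv2.resize(I[o[1]:o[1]+60,o[0]:o[0]+70],None,fx=f,fy=f,interpolation=cv2.INTER_CUBIC)
    for yy,col in((86.5,(0,255,0)),):
        for d0,d1 in((17,28),(-28,-17)):
            P=[w(-15+sx*17.5,yy+d,56) for sx,d in((-1,d0),(-1,d1),(1,d1),(1,d0))]
            q=((proj(cam,P)-o+.5)*f).astype(int); cv2.polylines(I,[q[:,None]],True,col,1)
        q=((proj(cam,[w(-39,yy+40,60),w(15,yy+40,60)])-o+.5)*f).astype(int); cv2.line(I,q[0].tolist(),q[1].tolist(),(0,0,255),1)
    cv2.imwrite(f"pics/ov_{cam}.png",I)
```

```text
(no output)
```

View pics/ov_scene.png

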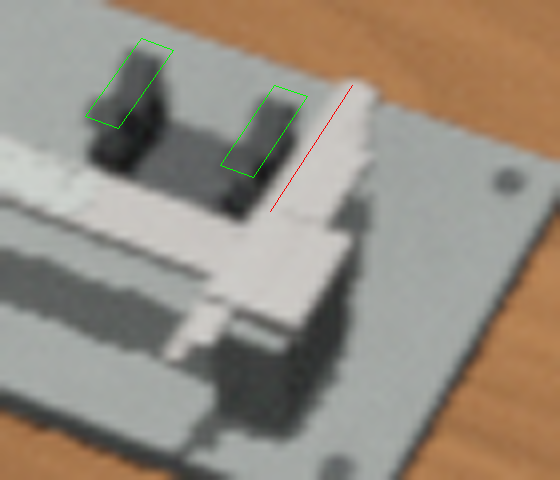

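View pics/ov_top.png

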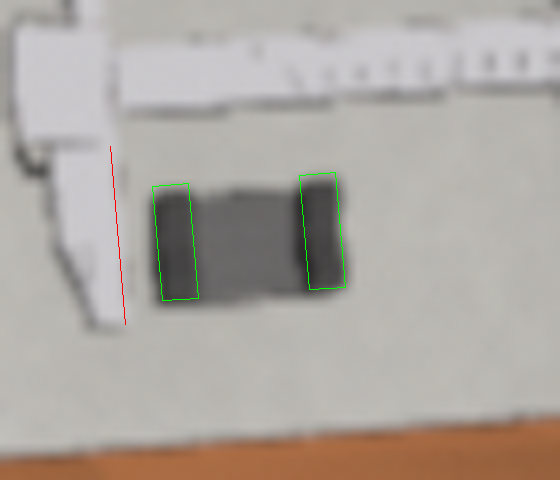

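>>> {"name": "apply_moves", "arguments": {"steps": [[1,[1.5,10,-6.5],0.001],[1,[1.5,25,-6.5],0.001],[1,[1.5,40,-6.5],0.001],[1,[1.5,55,-6.5],0.001],[1,[1.5,65,-6.5],0.001]]}}

```text
t: 6.2
ee_pos: [549.3, -43.8, 63.2]
ee_rot: [-1.57, 0.002, 0.056]
force: [-0.5, 0.0, -1.0]
gripper_width: 20.7
```

>>> {"name": "apply_moves", "arguments": {"steps": [[1,[0,2,0],0],[1,[0,2,0],0],[1,[0,2,0],0],[1,[0,2,0],0]]}}

```text
t: 6.53
ee_pos: [551.5, -44.4, 64.2]
ee_rot: [-1.571, -0.002, 0.055]
force: [0.7, -0.1, -0.4]
gripper_width: 20.7
```

```bash
python3 go.py 549.8 -43.2 47 .056
python3 - <<'E'
from h import *
crop("scene",manip.capture("scene"),(275,185),100,90,7,f"pics/scene_v2.png")
E
```

```text
t 6.53 tcp [551.5 -44.4  64.2] yaw 0.0552 ydir [ 0.002 -0.    -1.   ] F [ 0.7 -0.1 -0.4] M [-0.05  0.04  0.02] w 20.7
shift [-1.7 17.2  1.3] turn -0.0008
pics/scene_v2.png origin 225 140 f 7
```

View pics/scene_v2.png

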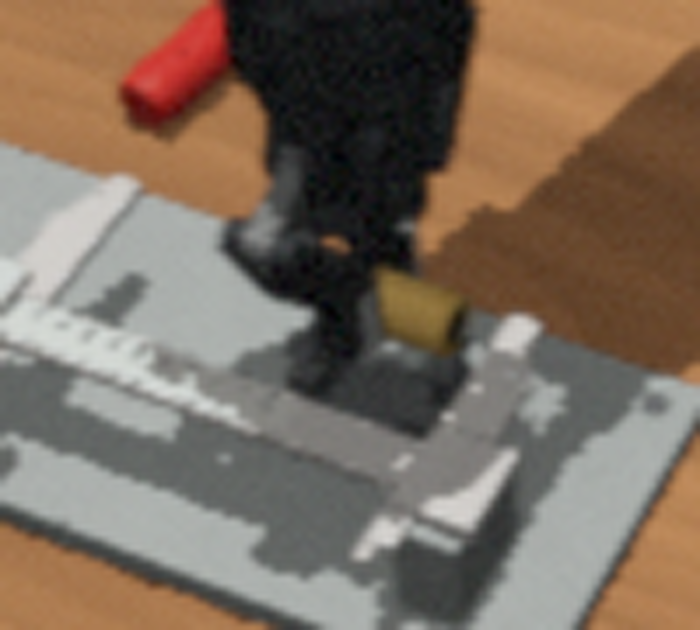

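>>> {"name": "apply_moves", "arguments": {"steps": [[1,[-1,3,1],-0.001],[1,[-1,6,1],-0.001],[1,[-1,9,1],-0.001],[1,[-1,12,1],-0.001],[1,[-1,12,1],-0.001]]}}

```text
t: 7.0
ee_pos: [548.7, -43.3, 50.5]
ee_rot: [-1.57, 0.001, 0.056]
force: [-0.3, -0.5, -0.8]
gripper_width: 20.8
```

```bash
python3 go.py 549.8 -43.2 47 .056
```

```text
t 7.0 tcp [548.7 -43.3  50.5] yaw 0.056 ydir [-0.002  0.    -1.   ] F [-0.3 -0.5 -0.8] M [-0.01 -0.    0.04] w 20.8
shift [ 1.1  3.4 -0. ] turn -0.0
```

>>> {"name": "apply_moves", "arguments": {"steps": [[1,[0,1,0],0],[1,[0,2,0],0],[1,[0,3,0],0],[1,[0,3,0],0],[1,[0,3,0],0]]}}

```text
t: 7.42
ee_pos: [549.5, -43.4, 48.3]
ee_rot: [-1.571, 0.0, 0.056]
force: [0.5, 0.3, -1.7]
gripper_width: 20.5
```

```bash
python3 go.py 549.8 -43.2 47 .056
```

```text
t 7.42 tcp [549.5 -43.4  48.3] yaw 0.056 ydir [-0.  0. -1.] F [ 0.5  0.3 -1.7] M [ 0.01 -0.06  0.02] w 20.5
shift [0.3 1.3 0.2] turn -0.0
```

>>> {"name": "apply_moves", "arguments": {"steps": [[1,[0,0.5,0],0],[1,[0,1,0],0],[1,[0,1,0],0],[1,[0,1,0],0]]}}

```text
t: 7.75
ee_pos: [549.5, -43.4, 47.3]
ee_rot: [-1.571, 0.0, 0.056]
force: [0.5, 0.3, -1.4]
gripper_width: 21.2
```

>>> {"name": "apply_moves", "arguments": {"steps": [[1,[0,0.5,0],0],[1,[0,1,0],0],[1,[0,1,0],0],[1,[0,1,0],0]]}}

```text
t: 8.08
ee_pos: [549.6, -43.4, 47.1]
ee_rot: [-1.571, 0.0, 0.056]
force: [-3.2, 0.7, 5.8]
gripper_width: 21.0
```

```bash
python3 go.py 549.8 -43.2 47 .056
```

```text
t 8.08 tcp [549.6 -43.4  47.1] yaw 0.056 ydir [-0. -0. -1.] F [-3.2  0.7  5.8] M [0.02 0.4  0.03] w 21.0
shift [0.2 0.1 0.2] turn 0.0
```

>>> {"name": "apply_moves", "arguments": {"steps": [[1,[-0.6,0,0],0],[1,[-0.6,0,0],0],[1,[-0.6,0,0],0]]}}

```text
t: 8.33
ee_pos: [549.3, -43.4, 46.8]
ee_rot: [-1.571, -0.001, 0.056]
force: [-0.7, 0.6, 5.4]
gripper_width: 20.7
```

>>> {"name": "apply_moves", "arguments": {"steps": [[1,[-0.3,0.4,0],0],[1,[-0.3,0.4,0],0],[1,[-0.3,0.4,0],0]]}}

```text
t: 8.58
ee_pos: [549.3, -43.5, 46.7]
ee_rot: [-1.571, -0.001, 0.056]
force: [-2.9, 0.8, 8.1]
gripper_width: 20.6
```

>>> {"name": "apply_moves", "arguments": {"steps": [[0.4,[0,0,0],0],[0.3,[0,0,0],0],[0.2,[0,0,0],0],[0.1,[0,0,0],0],[0.05,[0,0,0],0]]}}

```text
t: 9.0
ee_pos: [548.3, -43.4, 45.5]
ee_rot: [-1.571, 0.001, 0.056]
force: [0.0, -0.5, -0.1]
gripper_width: 40.5
```

```bash
python3 go.py
python3 - <<'E'
from h import *
crop("scene",manip.capture("scene"),(275,185),100,90,7,f"pics/scene_rel.png")
E
```

```text
t 9.0 tcp [548.3 -43.4  45.5] yaw 0.056 ydir [-0.001  0.    -1.   ] F [ 0.  -0.5 -0.1] M [-0.01  0.02  0.05] w 40.5
pics/scene_rel.png origin 225 140 f 7
```

View pics/scene_rel.png

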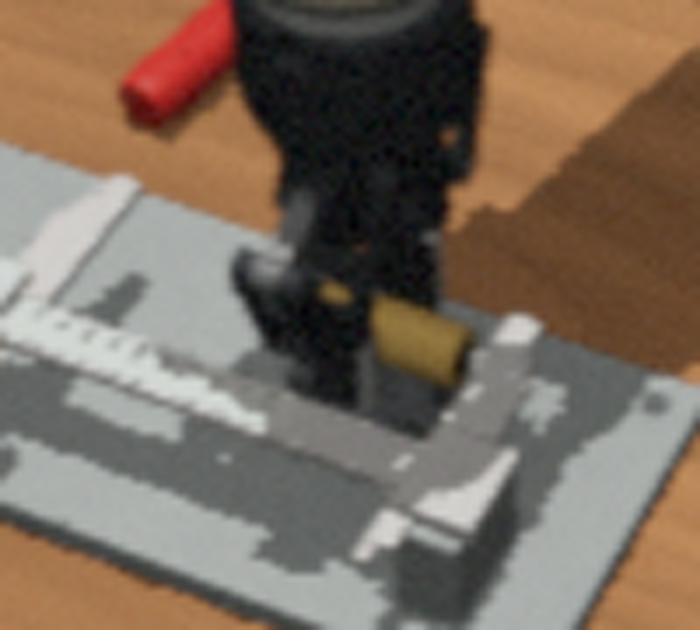

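Released. Lift straight up, then look.

>>> {"name": "apply_moves", "arguments": {"steps": [[0.05,[0.7,-5,0],0],[0.05,[0.7,-15,0],0],[0.05,[0.7,-35,0],0],[0.0,[0.7,-65,0],0],[0.0,[0.7,-95,0],0]]}}

```text
t: 9.47
ee_pos: [548.5, -43.3, 141.9]
ee_rot: [-1.57, 0.002, 0.056]
force: [0.3, -0.5, -0.2]
gripper_width: 42.4
```

```bash
python3 - <<'E'
from h import *
crop("scene",manip.capture("scene"),(245,185),160,100,5,f"pics/scene_set.png")
a=.056;c,s=np.cos(a),np.sin(a);y=-69.4
print([569.9+c*35-s*y,-128.7+s*35+c*y])
E
python3 go.py 608.7 -196.0 130 .056
```

```text
pics/scene_set.png origin 165 135 f 5
[np.float64(608.7295033672236), np.float64(-196.03223350116025)]
t 9.52 tcp [553.9 -44.  149.3] yaw 0.0561 ydir [ 0.011 -0.002 -1.   ] F [1.6 0.  3.7] M [-0.06 -0.03  0.01] w 42.8
shift [  46.    20.1 -154.8] turn 0.0001
```

View pics/scene_set.png

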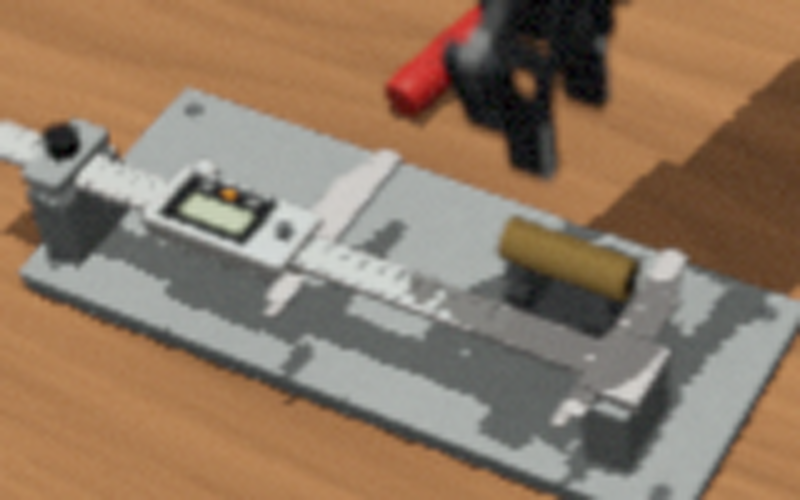

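>>> {"name": "apply_moves", "arguments": {"steps": [[-0.2,[12,0,-38],0],[-0.4,[24,0,-77],0],[-0.5,[36,5,-115],0],[-0.5,[46,10,-155],0],[-0.5,[46,10,-155],0]]}}

```text
t: 9.93
ee_pos: [606.4, -202.9, 131.8]
ee_rot: [-1.576, -0.004, 0.052]
force: [0.9, -0.7, 0.2]
gripper_width: 64.1
```

>>> {"name": "apply_moves", "arguments": {"steps": [[-0.5,[0,10,0],0],[-0.5,[0,20,0],0],[-0.5,[0,30,0],0],[-0.5,[0,30,0],0],[-0.5,[0,30,0],0]]}}

```text
t: 10.35
ee_pos: [602.4, -193.7, 99.2]
ee_rot: [-1.569, 0.003, 0.058]
force: [0.1, 0.4, 0.4]
gripper_width: 64.1
```

```bash
python3 go.py 608.0 -196.0 80 .056
python3 - <<'E'
from h import *
crop("scene",manip.capture("scene"),(225,175),130,100,6,f"pics/scene_c1.png")
crop("top",manip.capture("top"),(420,180),120,90,6,f"pics/top_c1.png")
E
```

```text
t 10.35 tcp [ 602.4 -193.7   99.2] yaw 0.0576 ydir [-0.003  0.001 -1.   ] F [0.1 0.4 0.4] M [-0.03  0.   -0.01] w 64.1
shift [ 5.5 19.2 -2.6] turn 0.0016
pics/scene_c1.png origin 160 125 f 6
pics/top_c1.png origin 360 135 f 6
```

View pics/scene_c1.png

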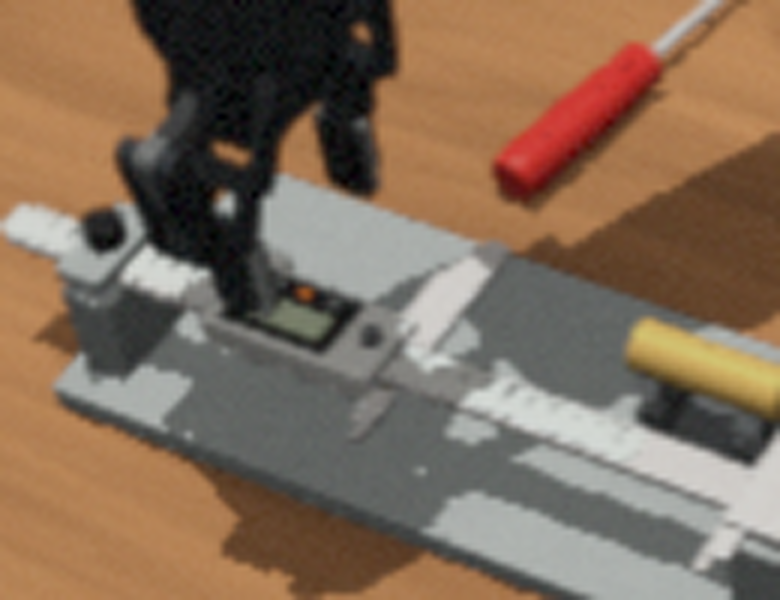

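View pics/top_c1.png

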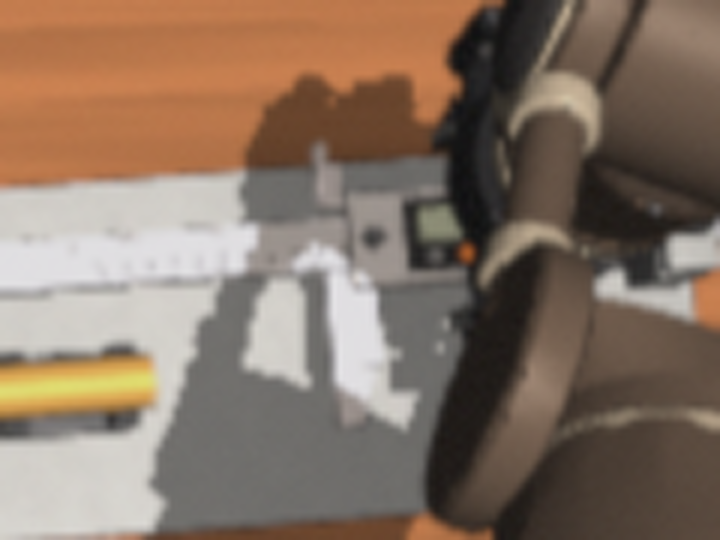

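>>> {"name": "apply_moves", "arguments": {"steps": [[-0.5,[5.5,6,-2.5],0.0016],[-0.5,[5.5,12,-2.5],0.0016],[-0.5,[5.5,15,-2.5],0.0016],[-0.5,[5.5,15,-2.5],0.0016],[-0.5,[5.5,15,-2.5],0.0016]]}}

```text
t: 10.87
ee_pos: [609.1, -197.6, 85.3]
ee_rot: [-1.57, 0.001, 0.054]
force: [-0.3, 0.2, 1.1]
gripper_width: 64.1
```

>>> {"name": "apply_moves", "arguments": {"steps": [[-0.5,[0,0,0],0],[-0.5,[0,0,0],0],[-0.5,[0,0,0],0]]}}

```text
t: 11.12
ee_pos: [609.7, -197.8, 86.1]
ee_rot: [-1.571, -0.0, 0.054]
force: [0.1, -0.0, -0.3]
gripper_width: 63.9
```

```bash
python3 go.py 608.0 -196.0 43 .056
python3 - <<'E'
from h import *
im=manip.capture("scene")
crop("scene",im,(215,170),80,70,9,f"pics/scene_c2.png")
p=manip.get_obs()["ee_pos"]; a=.056;c,s=np.cos(a),np.sin(a)
# carriage top outline & pad tips
w=lambda x,y,z:[569.3+c*x-s*y,-128.7+s*x+c*y,z]
print(((proj("scene",[w(54,-30.4,68.5),w(54,-110.4,68.5),w(16,-110.4,68.5),w(16,-30.4,68.5)])-[175,135]+.5)*9).round())
E
```

```text
t 11.12 tcp [ 609.7 -197.8   86.1] yaw 0.0543 ydir [ 0. -0. -1.] F [ 0.1 -0.  -0.3] M [ 0.01 -0.05  0.01] w 63.9
shift [-1.6 43.1  1.9] turn -0.0017
pics/scene_c2.png origin 175 135 f 9
[[419. 484.]
 [165. 389.]
 [247. 297.]
 [497. 388.]]
```

View pics/scene_c2.png

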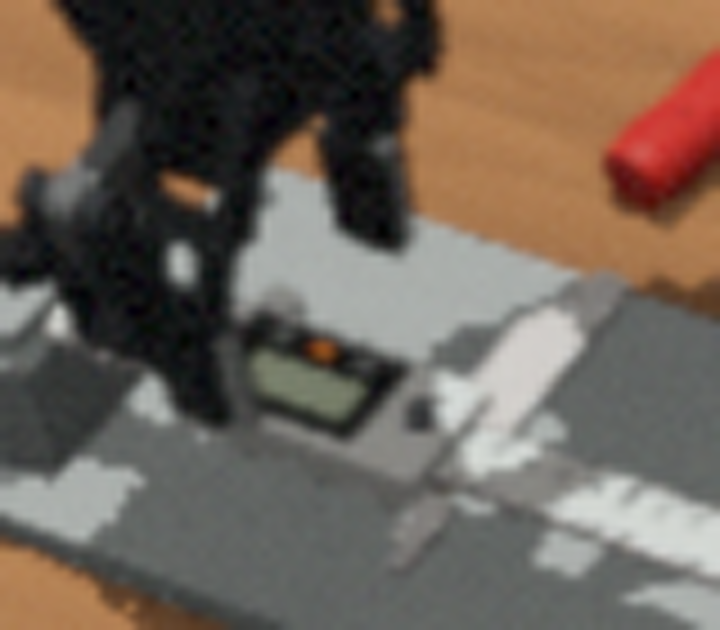

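>>> {"name": "apply_moves", "arguments": {"steps": [[-0.5,[-1.6,10,2],-0.002],[-0.5,[-1.6,20,2],-0.002],[-0.5,[-1.6,30,2],-0.002],[-0.5,[-1.6,38,2],-0.002],[-0.5,[-1.6,43,2],-0.002]]}}

```text
t: 11.58
ee_pos: [606.3, -195.3, 40.4]
ee_rot: [-1.569, 0.003, 0.056]
force: [-0.9, 0.6, -0.0]
gripper_width: 64.3
```

>>> {"name": "apply_moves", "arguments": {"steps": [[-0.3,[0,0,0],0],[-0.2,[0,0,0],0],[-0.15,[0,0,0],0],[-0.1,[0,0,0],0]]}}

```text
t: 11.92
ee_pos: [608.4, -196.1, 43.5]
ee_rot: [-1.571, -0.001, 0.056]
force: [-0.2, -0.6, 0.2]
gripper_width: 47.0
```

```bash
python3 go.py 608.0 -196.0 43 .056
python3 - <<'E'
from h import *
im=manip.capture("scene")
crop("scene",im,(215,170),80,70,9,f"pics/scene_c3.png")
E
```

```text
t 11.92 tcp [ 608.4 -196.1   43.5] yaw 0.0563 ydir [ 0.001 -0.    -1.   ] F [-0.2 -0.6  0.2] M [-0.02  0.07 -0.05] w 47.0
shift [-0.4  0.5  0.1] turn 0.0003
pics/scene_c3.png origin 175 135 f 9
```

View pics/scene_c3.png

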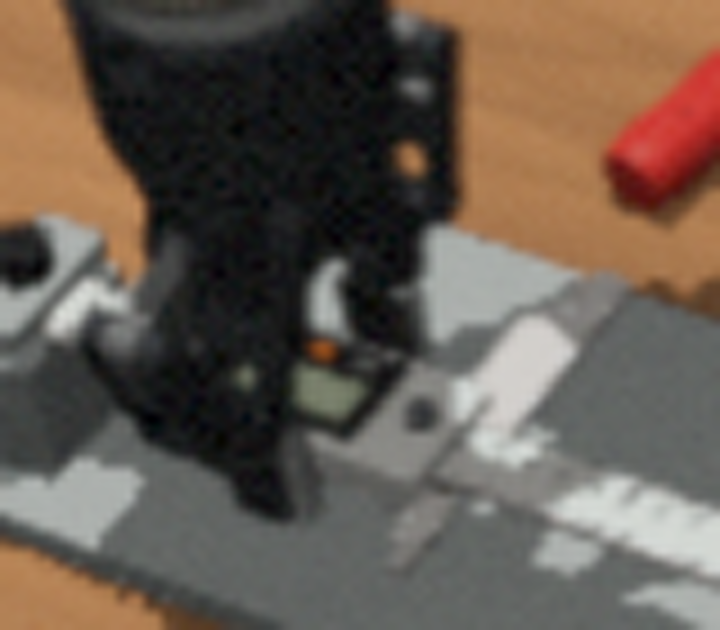

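>>> {"name": "apply_moves", "arguments": {"steps": [[0,[0,0,0],0],[0.05,[0,0,0],0],[0.1,[0,0,0],0],[0.15,[0,0,0],0],[0.2,[0,0,0],0]], "force": 20}}

```text
t: 12.38
ee_pos: [607.8, -195.9, 43.3]
ee_rot: [-1.571, 0.0, 0.056]
force: [-1.2, -0.5, 3.4]
gripper_width: 37.5
```

```bash
python3 go.py
```

```text
t 12.38 tcp [ 607.8 -195.9   43.3] yaw 0.0564 ydir [-0. -0. -1.] F [-1.2 -0.5  3.4] M [ 0.04  0.24 -0.04] w 37.5
```

>>> {"name": "apply_moves", "arguments": {"steps": [[0.5,[0,0,2],0],[0.5,[0,0,6],0],[0.5,[0,0,12],0],[0.5,[0,0,18],0],[0.5,[0,0,24],0]]}}

```text
t: 12.8
ee_pos: [606.4, -171.6, 43.3]
ee_rot: [-1.571, -0.0, 0.056]
force: [-2.4, -3.8, 5.2]
gripper_width: 37.5
```

>>> {"name": "apply_moves", "arguments": {"steps": [[0.5,[0,0,6],0],[0.5,[0,0,12],0],[0.5,[0,0,18],0],[0.5,[0,0,24],0],[0.5,[0,0,28],0]]}}

```text
t: 13.22
ee_pos: [604.8, -142.8, 43.2]
ee_rot: [-1.571, 0.0, 0.057]
force: [-2.6, -3.4, 5.3]
gripper_width: 37.7
```

>>> {"name": "apply_moves", "arguments": {"steps": [[0.5,[0,0,2],0],[0.5,[0,0,2],0],[0.5,[0,0,2],0]]}}

```text
t: 13.47
ee_pos: [604.7, -140.4, 43.2]
ee_rot: [-1.57, 0.0, 0.057]
force: [-1.6, -1.4, 6.3]
gripper_width: 37.8
```

```bash
python3 go.py 608 -196 43.3 .056
python3 - <<'E'
from h import *
crop("scene",manip.capture("scene"),(250,180),100,80,8,f"pics/scene_c4.png")
crop("top",manip.capture("top"),(385,185),100,80,8,f"pics/top_c4.png")
E
```

```text
t 13.47 tcp [ 604.7 -140.4   43.2] yaw 0.0569 ydir [-0.     0.001 -1.   ] F [-1.6 -1.4  6.3] M [-0.15  0.43 -0.01] w 37.8
shift [  0.1  -0.1 -55.7] turn 0.0009
pics/scene_c4.png origin 200 140 f 8
pics/top_c4.png origin 335 145 f 8
```

View pics/scene_c4.png

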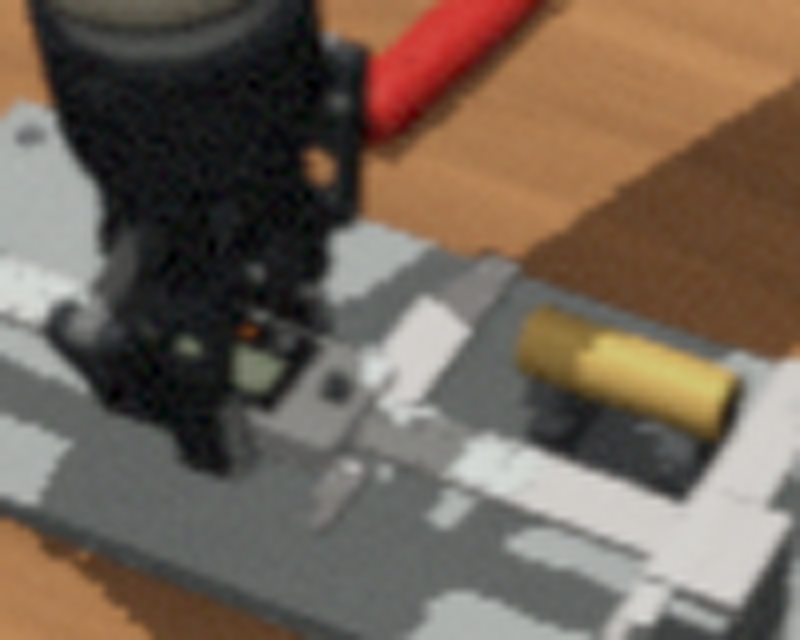

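View pics/top_c4.png

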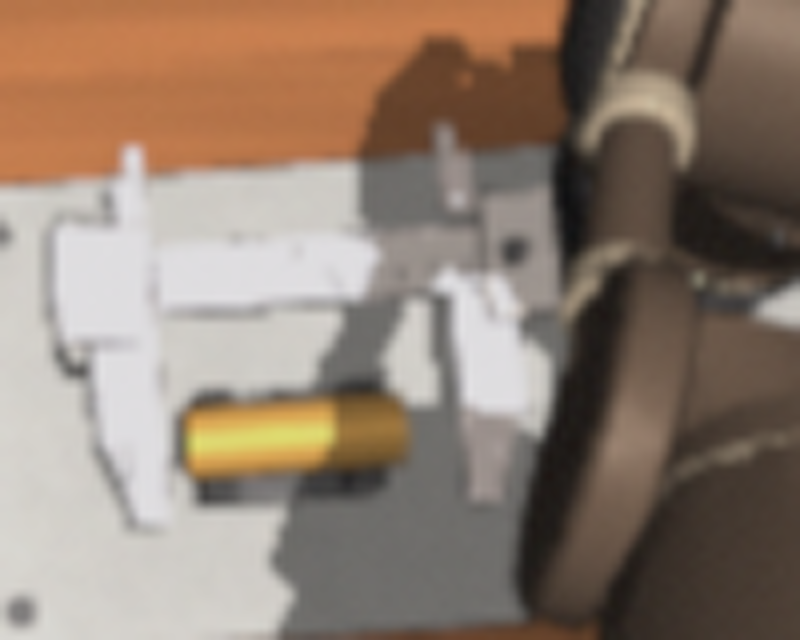

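>>> {"name": "apply_moves", "arguments": {"steps": [[0.5,[0,-0.4,3],0.001],[0.5,[0,-0.4,6],0.001],[0.5,[0,-0.4,9],0.001],[0.5,[0,-0.4,12],0.001],[0.5,[0,-0.4,14],0.001]]}}

```text
t: 13.98
ee_pos: [604.0, -127.4, 43.3]
ee_rot: [-1.571, 0.0, 0.056]
force: [-2.1, -3.5, 4.1]
gripper_width: 37.6
```

>>> {"name": "apply_moves", "arguments": {"steps": [[0.5,[0,0,1],0],[0.5,[0,0,2],0],[0.5,[0,0,3],0],[0.5,[0,0,4],0],[0.5,[0,0,5],0]]}}

```text
t: 14.4
ee_pos: [603.7, -122.9, 43.2]
ee_rot: [-1.571, 0.0, 0.055]
force: [-1.2, -2.1, 3.4]
gripper_width: 37.7
```

```bash
python3 go.py 608 -196 43.3 .056
```

```text
t 14.4 tcp [ 603.7 -122.9   43.2] yaw 0.0552 ydir [-0. -0. -1.] F [-1.2 -2.1  3.4] M [-0.51  0.28  0.03] w 37.7
shift [  0.3  -0.1 -73.2] turn -0.0008
```

>>> {"name": "apply_moves", "arguments": {"steps": [[0.5,[0,0,0.6],0],[0.5,[0,0,1.2],0],[0.5,[0,0,1.8],0],[0.5,[0,0,2.4],0],[0.5,[0,0,3],0]]}}

```text
t: 14.82
ee_pos: [603.5, -120.0, 43.3]
ee_rot: [-1.571, 0.0, 0.055]
force: [-1.8, -3.9, 4.4]
gripper_width: 37.4
```

```bash
python3 go.py 608 -196 43.3 .056;python3 - <<'E'
from h import *
crop("scene",manip.capture("scene"),(270,185),80,70,9,f"pics/scene_c5.png")
crop("top",manip.capture("top"),(375,190),80,70,9,f"pics/top_c5.png")
E
```

```text
t 14.82 tcp [ 603.5 -120.    43.3] yaw 0.0553 ydir [-0. -0. -1.] F [-1.8 -3.9  4.4] M [-0.63  0.35  0.01] w 37.4
shift [  0.3  -0.  -76.1] turn -0.0007
pics/scene_c5.png origin 230 150 f 9
pics/top_c5.png origin 335 155 f 9
```

View pics/scene_c5.png

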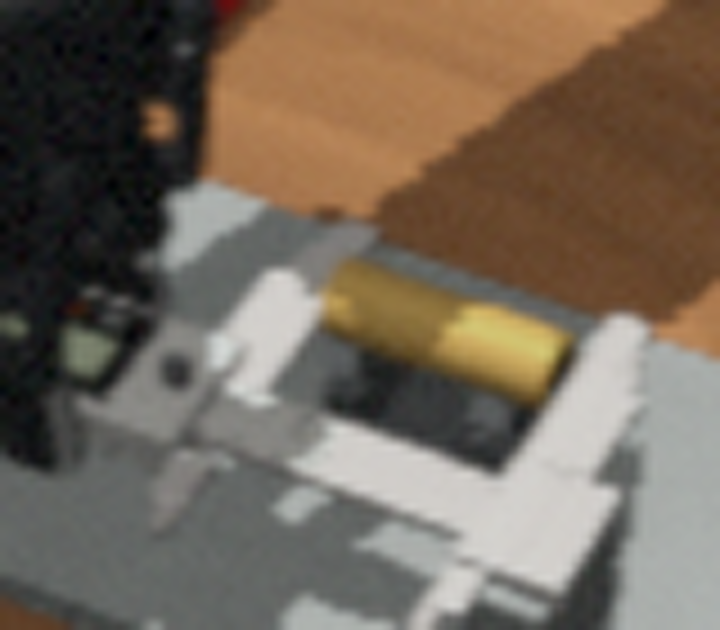

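View pics/top_c5.png

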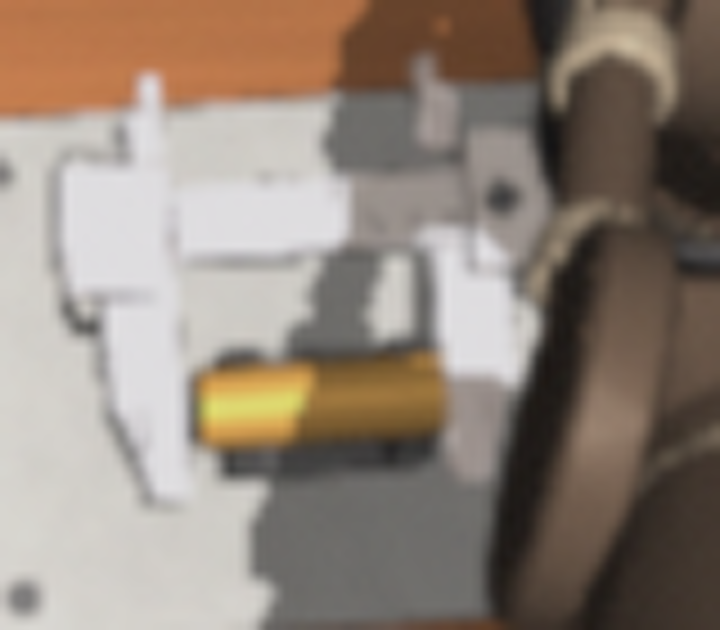

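>>> {"name": "apply_moves", "arguments": {"steps": [[0.5,[0,0,0.5],0],[0.5,[0,0,1.0],0],[0.5,[0,0,1.5],0],[0.5,[0,0,2.0],0]]}}

```text
t: 15.25
ee_pos: [603.4, -117.9, 43.3]
ee_rot: [-1.571, -0.0, 0.055]
force: [-2.3, -3.9, 2.8]
gripper_width: 37.7
```

>>> {"name": "apply_moves", "arguments": {"steps": [[0.5,[0,0,0.4],0],[0.5,[0,0,0.8],0]]}}

```text
t: 15.42
ee_pos: [603.4, -117.1, 43.3]
ee_rot: [-1.571, 0.0, 0.055]
force: [-2.1, -3.3, 3.3]
gripper_width: 37.8
```

>>> {"name": "apply_moves", "arguments": {"steps": [[0.5,[0,0,0.3],0],[0.5,[0,0,0.6],0]]}}

```text
t: 15.58
ee_pos: [603.3, -116.5, 43.3]
ee_rot: [-1.571, 0.0, 0.055]
force: [-1.8, -3.8, 3.3]
gripper_width: 37.7
```

```bash
python3 go.py 608 -196 43.3 .056;python3 - <<'E'
from h import *
crop("scene",manip.capture("scene"),(270,185),80,70,9,f"pics/scene_c6.png")
E
```

```text
t 15.58 tcp [ 603.3 -116.5   43.3] yaw 0.0554 ydir [-0. -0. -1.] F [-1.8 -3.8  3.3] M [-0.58  0.3   0.07] w 37.7
shift [  0.3  -0.  -79.6] turn -0.0006
pics/scene_c6.png origin 230 150 f 9
```

View pics/scene_c6.png

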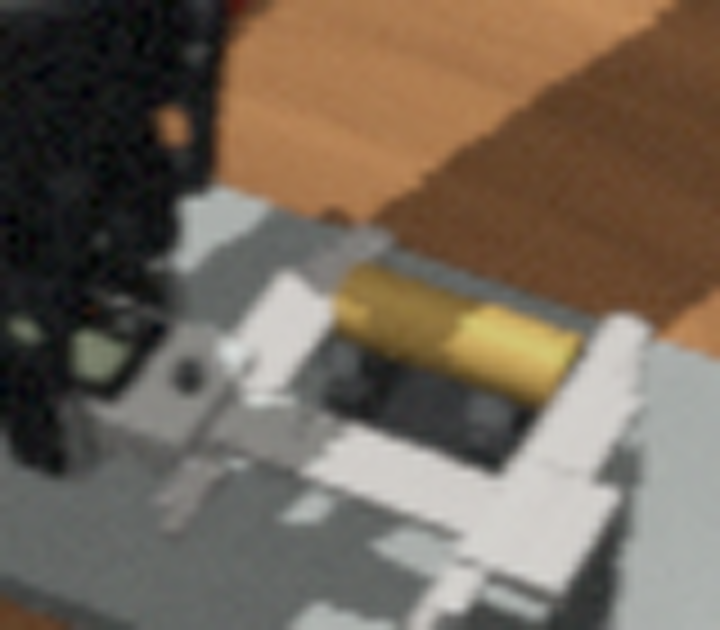

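>>> {"name": "apply_moves", "arguments": {"steps": [[0.5,[0,0,0.3],0],[0.5,[0,0,0.6],0]]}}

```text
t: 15.8
ee_pos: [603.3, -116.2, 43.3]
ee_rot: [-1.571, -0.0, 0.056]
force: [-1.6, -5.3, 3.2]
gripper_width: 38.0
```

>>> {"name": "apply_moves", "arguments": {"steps": [[0.5,[0,0,0.3],0],[0.5,[0,0,0.6],0]]}}

```text
t: 15.97
ee_pos: [603.4, -116.2, 43.3]
ee_rot: [-1.572, -0.0, 0.056]
force: [-1.8, -6.5, 2.9]
gripper_width: 38.1
```

>>> {"name": "apply_moves", "arguments": {"steps": [[0.5,[0,0,0.3],0],[0.5,[0,0,0.6],0]]}}

```text
t: 16.13
ee_pos: [603.4, -116.1, 43.3]
ee_rot: [-1.573, -0.0, 0.057]
force: [-1.4, -9.3, 3.5]
gripper_width: 37.8
```

```bash
python3 go.py 608 -196 43.3 .056;python3 - <<'E'
from h import *
crop("scene",manip.capture("scene"),(270,185),80,70,9,f"pics/scene_c7.png")
crop("top",manip.capture("top"),(375,190),80,70,9,f"pics/top_c7.png")
E
```

```text
t 16.13 tcp [ 603.4 -116.1   43.3] yaw 0.0566 ydir [ 0.    -0.002 -1.   ] F [-1.4 -9.3  3.5] M [-1.26  0.39  0.25] w 37.8
shift [  0.1   0.2 -80. ] turn 0.0006
pics/scene_c7.png origin 230 150 f 9
pics/top_c7.png origin 335 155 f 9
```

View pics/scene_c7.png

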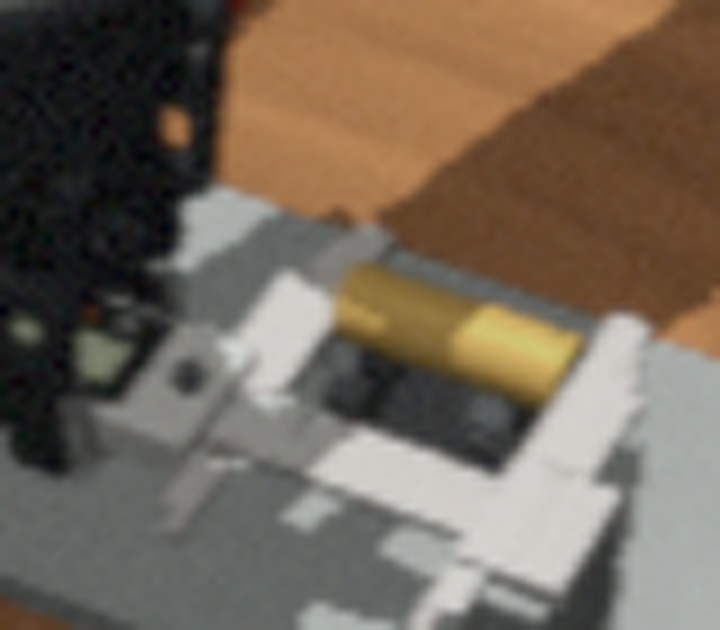

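View pics/top_c7.png

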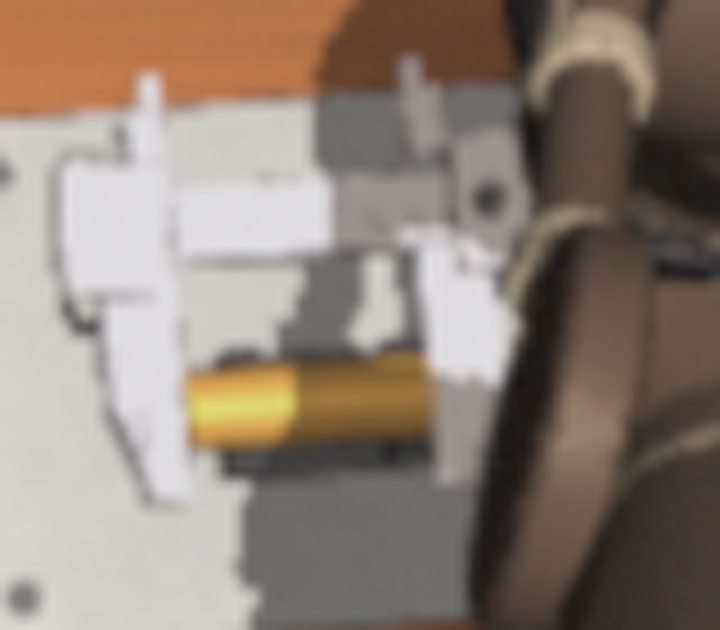

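>>> {"name": "apply_moves", "arguments": {"steps": [[0.5,[0,0,-0.4],0],[0.5,[0,0,-0.8],0],[0.5,[0,0,-0.8],0]]}}

```text
t: 16.48
ee_pos: [603.3, -116.1, 43.3]
ee_rot: [-1.572, -0.0, 0.056]
force: [-1.9, -5.0, 3.0]
gripper_width: 37.7
```

```bash
python3 go.py 608 -196 43.3 .056
```

```text
t 16.48 tcp [ 603.3 -116.1   43.3] yaw 0.056 ydir [ 0.    -0.001 -1.   ] F [-1.9 -5.   3. ] M [-0.8   0.31  0.18] w 37.7
shift [  0.2   0.  -80. ] turn 0.0
```

>>> {"name": "apply_moves", "arguments": {"steps": [[0.5,[0,0,-0.4],0],[0.5,[0,0,-0.7],0],[0.5,[0,0,-0.7],0]]}}

```text
t: 16.73
ee_pos: [603.3, -116.2, 43.3]
ee_rot: [-1.571, 0.0, 0.056]
force: [-2.8, -3.6, 3.3]
gripper_width: 37.5
```

```bash
python3 go.py 608 -196 43.3 .056
```

```text
t 16.73 tcp [ 603.3 -116.2   43.3] yaw 0.0557 ydir [-0.  0. -1.] F [-2.8 -3.6  3.3] M [-0.55  0.23  0.19] w 37.5
shift [  0.2  -0.  -80. ] turn -0.0003
```

>>> {"name": "apply_moves", "arguments": {"steps": [[0.5,[-0.3,0,-0.3],0],[0.5,[-0.4,0,-0.5],0],[0.5,[-0.4,0,-0.5],0],[0.5,[-0.4,0,-0.5],0]]}}

```text
t: 17.07
ee_pos: [603.3, -116.2, 43.3]
ee_rot: [-1.57, -0.001, 0.055]
force: [-0.2, -0.2, 3.6]
gripper_width: 37.9
```

```bash
python3 go.py 608 -196 43.3 .056
```

```text
t 17.07 tcp [ 603.3 -116.2   43.3] yaw 0.0552 ydir [ 0.001  0.001 -1.   ] F [-0.2 -0.2  3.6] M [-0.17  0.03  0.16] w 37.9
shift [  0.3  -0.1 -79.9] turn -0.0008
```

>>> {"name": "apply_moves", "arguments": {"steps": [[0.0,[0,0,0],0],[-0.1,[0,0,0],0],[-0.2,[0,0,0],0],[-0.35,[0,0,0],0],[-0.5,[0,0,0],0]]}}

```text
t: 17.48
ee_pos: [602.7, -116.5, 42.9]
ee_rot: [-1.57, 0.001, 0.055]
force: [0.0, 0.3, 0.3]
gripper_width: 63.6
```

```bash
python3 go.py 603.3 -116.2 43.3 .056
```

```text
t 17.48 tcp [ 602.7 -116.5   42.9] yaw 0.0552 ydir [-0.001  0.    -1.   ] F [0.  0.3 0.3] M [ 0.02 -0.01  0.03] w 63.6
shift [ 0.6 -0.4  0.3] turn -0.0008
```

>>> {"name": "apply_moves", "arguments": {"steps": [[-0.5,[0,-5,0],0],[-0.5,[0,-15,0],0],[-0.5,[0,-35,0],0],[-0.5,[0,-65,0],0],[-0.5,[0,-100,0],0]]}}

```text
t: 17.9
ee_pos: [601.3, -116.4, 143.2]
ee_rot: [-1.57, 0.004, 0.055]
force: [0.3, -0.3, 0.1]
gripper_width: 64.1
```

>>> {"name": "apply_moves", "arguments": {"steps": [[-0.5,[-30,-15,-10],0],[-0.5,[-65,-20,-20],0],[-0.5,[-100,-20,-30],0],[-0.5,[-135,-20,-40],0],[-0.5,[-170,-20,-50],0]]}}

```text
t: 18.32
ee_pos: [434.9, -176.6, 164.7]
ee_rot: [-1.572, -0.002, 0.056]
force: [-0.3, -1.1, -0.4]
gripper_width: 63.7
```

>>> {"name": "apply_moves", "arguments": {"steps": [[-0.5,[-20,0,-30],0],[-0.5,[-40,0,-60],0],[-0.5,[-40,0,-90],0],[-0.5,[-40,0,-120],0],[-0.5,[-40,0,-120],0]]}}

```text
t: 18.73
ee_pos: [403.8, -304.0, 165.7]
ee_rot: [-1.577, -0.004, 0.052]
force: [0.3, -0.2, 0.4]
gripper_width: 64.6
```

```bash
python3 go.py
python3 - <<'E'
from h import *
a=manip.capture("scene");b=manip.capture("top")
cv2.imwrite("pics/s_end.png",a[:,:,::-1]);cv2.imwrite("pics/t_end.png",b[:,:,::-1])
crop("scene",a,(265,190),80,70,9,f"pics/scene_e.png")
crop("top",b,(375,190),80,70,9,f"pics/top_e.png")
E
```

```text
t 18.73 tcp [ 403.8 -304.   165.7] yaw 0.0516 ydir [ 0.005 -0.006 -1.   ] F [ 0.3 -0.2  0.4] M [-0.    0.01  0.02] w 64.6
pics/scene_e.png origin 225 155 f 9
pics/top_e.png origin 335 155 f 9
```

View pics/scene_e.png

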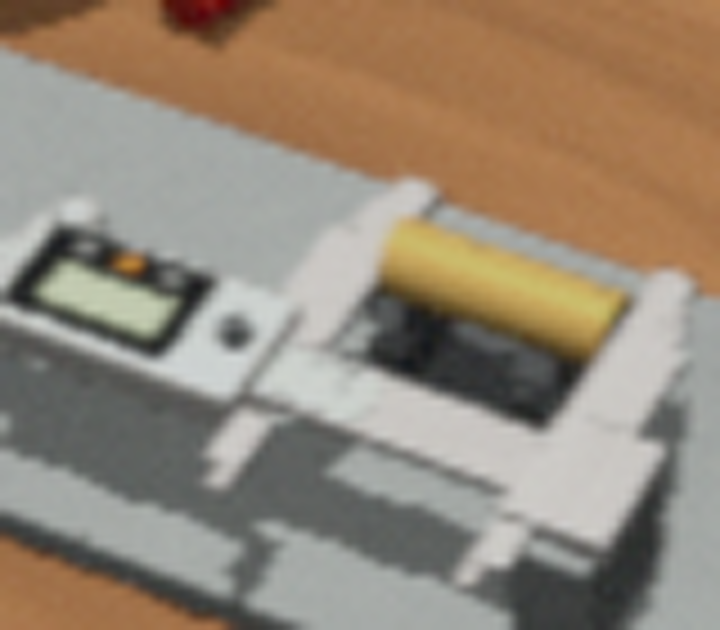

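View pics/top_e.png

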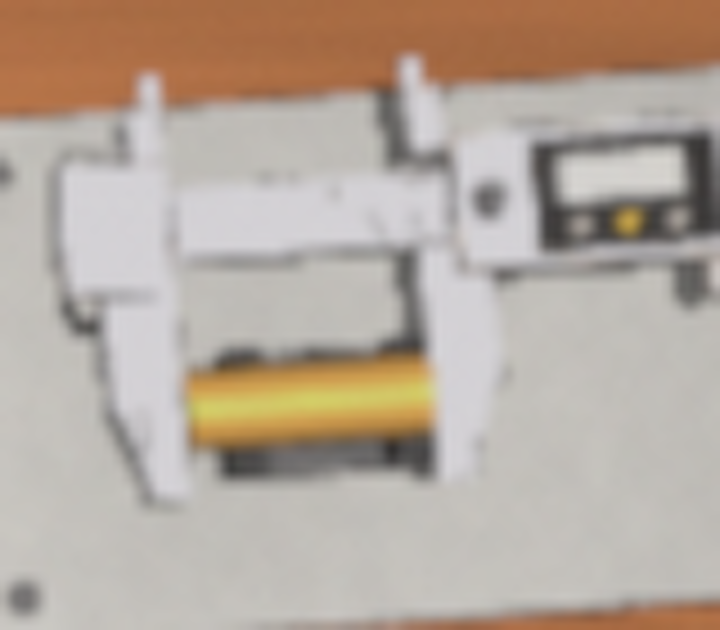

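View pics/t_end.png

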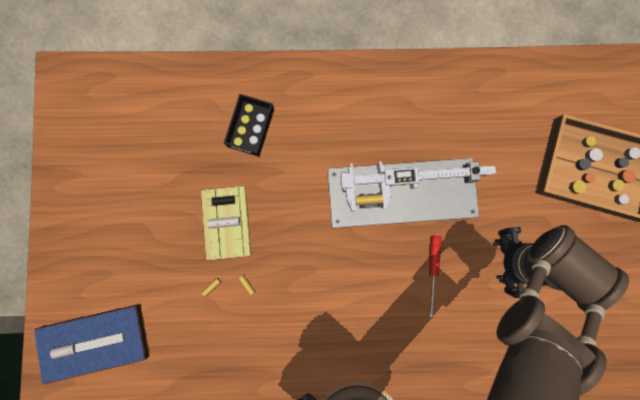

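Run:
```python
from h import *
def rect(img,cam="top",z=66,s=4,x0=500,x1=640,y0=-260,y1=20):
    # orthophoto at plane z: s px/mm, u along -y', v along -x'
    a=.056;c,sn=np.cos(a),np.sin(a)
    ys=np.arange(140,-140,-1/s);xs=np.arange(70,-50,-1/s)
    Y,X=np.meshgrid(ys,xs)
    P=np.stack([569.3+c*X-sn*Y,-128.7+sn*X+c*Y,np.full_like(X,z)],-1).reshape(-1,3)
    q=proj(cam,P).astype(np.float32).reshape(X.shape+(2,))
    return cv2.remap(img,q[...,0],q[...,1],cv2.INTER_CUBIC),ys,xs
for cam,n0,n1 in(("top","top0","t_end"),("scene","scene0","s_end")):
    A,ys,xs=rect(cv2.imread(f"pics/{n0}.png",0),cam);B,_,_=rect(cv2.imread(f"pics/{n1}.png",0),cam)
    cv2.imwrite(f"pics/ortho_{cam}.png",cv2.resize(np.vstack([A,B]),None,fx=.6,fy=.6))
    # template: carriage body incl. display in A
    def col(y): return int((140-y)*4)
    def row(x): return int((70-x)*4)
    T=A[row(53):row(17),col(-32):col(-108)]
    W=np.float32([[1,0,col(46)],[0,1,row(53)]])
    cc,W=cv2.findTransformECC(T,B,W,cv2.MOTION_EUCLIDEAN,(3,300,1e-7),None,5)
    print(cam,"ecc",round(cc,3),"rot",round(float(np.arctan2(W[1,0],W[0,0])),4),"moved",(col(-32)-W[0,2])/4,(row(53)-W[1,2])/4)
    T=A[row(25):row(-40),col(135):col(118)];W=np.float32([[1,0,col(135)],[0,1,row(25)]])
    cc,W=cv2.findTransformECC(T,B,W,cv2.MOTION_EUCLIDEAN,(3,300,1e-7),None,5)
    print(" fixed jaw check",round(cc,3),round(float(np.arctan2(W[1,0],W[0,0])),4))
```

```text
top ecc 0.983 rot -0.004 moved 80.25266 -0.2597065
 fixed jaw check 0.824 -0.0079
scene ecc 0.987 rot -0.0026 moved 80.40375 0.0126953125
 fixed jaw check 0.934 0.0398
```

View pics/ortho_top.png

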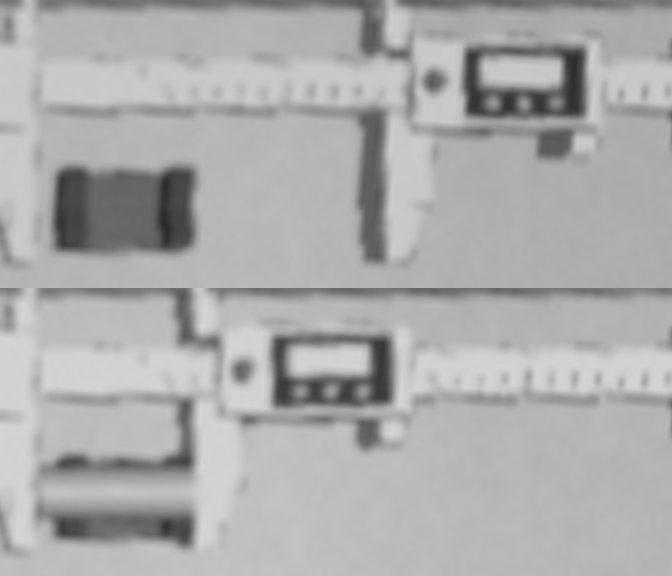

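The sleeve is nipped. The carriage moved 80.3 mm and is tilted only about 0.003–0.004 rad, so the pressure left on the sleeve is about 0.5 N. There is time to regrip and firm it up slightly to around 2 N, which should give about 0.012 rad.

```bash
python3 go.py 603.0 -116.4 140 .058
```

```text
t 18.83 tcp [ 402.8 -299.3  164.3] yaw 0.053 ydir [ 0.001 -0.001 -1.   ] F [ 1.   0.  -0.2] M [-0.02  0.03 -0.05] w 64.2
shift [209.6  24.4 172.1] turn -0.005
```

>>> {"name": "apply_moves", "arguments": {"steps": [[-0.5,[30,0,25],0],[-0.5,[60,0,50],0],[-0.5,[90,0,75],0],[-0.5,[120,0,100],-0.005],[-0.5,[150,0,125],-0.005]]}}

```text
t: 19.25
ee_pos: [546.2, -162.1, 163.7]
ee_rot: [-1.57, 0.0, 0.062]
force: [0.2, 0.4, 0.5]
gripper_width: 64.1
```

```bash
python3 go.py 603.0 -116.4 140 .058
```

```text
t 19.25 tcp [ 546.2 -162.1  163.7] yaw 0.0617 ydir [-0.     0.001 -1.   ] F [0.2 0.4 0.5] M [-0.04 -0.   -0.  ] w 64.1
shift [59.6 23.7 42.1] turn 0.0037
```

>>> {"name": "apply_moves", "arguments": {"steps": [[-0.5,[20,5,14],0.004],[-0.5,[40,10,28],0.004],[-0.5,[59,20,42],0.004],[-0.5,[59,24,42],0.004],[-0.5,[59,24,42],0.004]]}}

```text
t: 19.67
ee_pos: [600.9, -116.9, 138.0]
ee_rot: [-1.57, 0.003, 0.06]
force: [-0.6, 0.2, -0.1]
gripper_width: 64.0
```

>>> {"name": "apply_moves", "arguments": {"steps": [[-0.5,[0,0,0],0],[-0.5,[0,0,0],0],[-0.5,[0,0,0],0]]}}

```text
t: 19.92
ee_pos: [601.4, -120.1, 139.9]
ee_rot: [-1.571, -0.0, 0.056]
force: [-0.6, -0.6, 0.1]
gripper_width: 64.1
```

```bash
python3 go.py 603.2 -116.4 85 .059
```

```text
t 19.92 tcp [ 601.4 -120.1  139.9] yaw 0.0556 ydir [ 0. -0. -1.] F [-0.6 -0.6  0.1] M [-0.01  0.    0.04] w 64.1
shift [ 2.  54.9  3.6] turn -0.0034
```

>>> {"name": "apply_moves", "arguments": {"steps": [[-0.5,[2,10,3.6],-0.003],[-0.5,[2,25,3.6],-0.003],[-0.5,[2,40,3.6],-0.003],[-0.5,[2,50,3.6],-0.003],[-0.5,[2,55,3.6],-0.003]]}}

```text
t: 20.33
ee_pos: [602.0, -115.7, 82.1]
ee_rot: [-1.57, 0.003, 0.059]
force: [0.2, 0.2, -0.7]
gripper_width: 64.1
```

>>> {"name": "apply_moves", "arguments": {"steps": [[-0.5,[0,0,0],0],[-0.5,[0,0,0],0],[-0.5,[0,0,0],0]]}}

```text
t: 20.58
ee_pos: [604.4, -116.1, 85.0]
ee_rot: [-1.571, -0.001, 0.059]
force: [0.3, -0.1, 0.4]
gripper_width: 64.1
```

```bash
python3 go.py 603.3 -116.4 43.5 .059
```

```text
t 20.58 tcp [ 604.4 -116.1   85. ] yaw 0.0593 ydir [ 0.001 -0.    -1.   ] F [ 0.3 -0.1  0.4] M [-0.05  0.02 -0.01] w 64.1
shift [-1.2 41.5 -0.2] turn 0.0003
```

>>> {"name": "apply_moves", "arguments": {"steps": [[-0.5,[-1,10,0],0],[-0.5,[-1,20,0],0],[-0.5,[-1,30,0],0],[-0.5,[-1,38,0],0],[-0.5,[-1,41.5,0],0]]}}

```text
t: 21.0
ee_pos: [601.1, -115.5, 40.4]
ee_rot: [-1.57, 0.003, 0.059]
force: [-0.9, 0.1, -0.7]
gripper_width: 63.9
```

>>> {"name": "apply_moves", "arguments": {"steps": [[-0.3,[0,0,0],0],[-0.2,[0,0,0],0],[-0.1,[0,0,0],0],[-0.05,[0,0,0],0]]}}

```text
t: 21.33
ee_pos: [603.3, -116.1, 43.3]
ee_rot: [-1.571, -0.001, 0.059]
force: [0.5, -0.2, -0.2]
gripper_width: 45.0
```

```bash
python3 go.py 603.3 -116.4 43.5 .059
```

```text
t 21.33 tcp [ 603.3 -116.1   43.3] yaw 0.0594 ydir [ 0.001 -0.    -1.   ] F [ 0.5 -0.2 -0.2] M [ 0.02 -0.    0.  ] w 45.0
shift [-0.  -0.2 -0.3] turn 0.0004
```

Close on the carriage, gently.

>>> {"name": "apply_moves", "arguments": {"steps": [[0.05,[0,0,0],0],[0.1,[0,0,0],0],[0.15,[0,0,0],0],[0.3,[0,0,0],0],[0.5,[0,0,0],0]], "force": 20}}

```text
t: 21.75
ee_pos: [603.3, -116.0, 43.4]
ee_rot: [-1.571, -0.001, 0.059]
force: [-0.1, 0.9, 3.0]
gripper_width: 38.0
```

```bash
python3 go.py
```

```text
t 21.75 tcp [ 603.3 -116.    43.4] yaw 0.0593 ydir [ 0.001 -0.    -1.   ] F [-0.1  0.9  3. ] M [ 0.03 -0.1   0.02] w 38.0
```

>>> {"name": "apply_moves", "arguments": {"steps": [[0.5,[0,0,0.3],-0.004],[0.5,[0,0,0.6],-0.009],[0.5,[0,0,0.9],-0.009],[0.5,[0,0,0.9],-0.009]]}}

```text
t: 22.08
ee_pos: [603.3, -115.8, 43.4]
ee_rot: [-1.572, -0.001, 0.068]
force: [0.1, -3.1, 3.3]
gripper_width: 37.3
```

```bash
python3 go.py
```

```text
t 22.08 tcp [ 603.3 -115.8   43.4] yaw 0.0685 ydir [ 0.002 -0.001 -1.   ] F [ 0.1 -3.1  3.3] M [-0.46 -0.1  -0.08] w 37.3
```

>>> {"name": "apply_moves", "arguments": {"steps": [[0.5,[0,0,0.4],0],[0.5,[0,0,0.8],0],[0.5,[0,0,0.8],0]]}}

```text
t: 22.33
ee_pos: [603.4, -115.5, 43.4]
ee_rot: [-1.573, -0.002, 0.069]
force: [0.5, -6.0, 4.4]
gripper_width: 37.8
```

```bash
python3 go.py
```

```text
t 22.33 tcp [ 603.4 -115.5   43.4] yaw 0.0692 ydir [ 0.002 -0.002 -1.   ] F [ 0.5 -6.   4.4] M [-0.79 -0.09  0.01] w 37.8
```

>>> {"name": "apply_moves", "arguments": {"steps": [[0.5,[0,0,-0.5],0],[0.5,[0,0,-0.9],0],[0.5,[0,0,-1.1],0],[0.5,[0,0,-1.1],0]]}}

```text
t: 22.67
ee_pos: [603.3, -115.5, 43.4]
ee_rot: [-1.571, -0.001, 0.069]
force: [0.5, -2.8, 5.6]
gripper_width: 37.6
```

```bash
python3 go.py
```

```text
t 22.67 tcp [ 603.3 -115.5   43.4] yaw 0.0686 ydir [ 0.001 -0.    -1.   ] F [ 0.5 -2.8  5.6] M [-0.52 -0.13  0.02] w 37.6
```

>>> {"name": "apply_moves", "arguments": {"steps": [[0.5,[0,0,-0.3],0],[0.5,[0,0,-0.6],0],[0.5,[0,0,-0.6],0],[0.5,[0,0,-0.6],0]]}}

```text
t: 23.0
ee_pos: [603.3, -115.5, 43.3]
ee_rot: [-1.57, -0.001, 0.068]
force: [0.1, -1.4, 5.5]
gripper_width: 37.5
```

```bash
python3 go.py
```

```text
t 23.0 tcp [ 603.3 -115.5   43.3] yaw 0.0683 ydir [ 0.001  0.001 -1.   ] F [ 0.1 -1.4  5.5] M [-0.26 -0.14  0.01] w 37.5
```

Moment about vertical is about 0 and the axial arm load is small. Release and withdraw.

>>> {"name": "apply_moves", "arguments": {"steps": [[0.0,[0,0,-0.2],0],[-0.1,[0,0,-0.2],0],[-0.2,[0,0,-0.2],0],[-0.35,[0,0,-0.2],0],[-0.5,[0,0,-0.2],0]]}}

```text
t: 23.42
ee_pos: [601.9, -115.6, 42.0]
ee_rot: [-1.57, 0.002, 0.068]
force: [1.1, -0.0, -1.0]
gripper_width: 63.8
```

>>> {"name": "apply_moves", "arguments": {"steps": [[-0.5,[0,-5,0],0],[-0.5,[0,-15,0],0],[-0.5,[0,-35,0],0],[-0.5,[0,-65,0],0],[-0.5,[0,-100,0],0]]}}

```text
t: 23.83
ee_pos: [601.1, -115.7, 142.7]
ee_rot: [-1.569, 0.004, 0.068]
force: [0.0, 0.3, 1.2]
gripper_width: 64.0
```

>>> {"name": "apply_moves", "arguments": {"steps": [[-0.5,[-30,-15,-10],0],[-0.5,[-65,-20,-20],0],[-0.5,[-100,-20,-30],0],[-0.5,[-135,-20,-40],0],[-0.5,[-170,-20,-50],0]]}}

```text
t: 24.25
ee_pos: [435.5, -178.1, 164.2]
ee_rot: [-1.572, -0.002, 0.069]
force: [-0.7, -0.7, -0.3]
gripper_width: 63.9
```

>>> {"name": "apply_moves", "arguments": {"steps": [[-0.5,[-20,0,-30],0],[-0.5,[-40,0,-60],0],[-0.5,[-40,0,-90],0],[-0.5,[-40,0,-120],0],[-0.5,[-40,0,-120],0]]}}

```text
t: 24.67
ee_pos: [406.0, -305.9, 165.2]
ee_rot: [-1.577, -0.004, 0.065]
force: [0.4, 0.5, 1.1]
gripper_width: 64.2
```

```bash
python3 go.py
python3 - <<'E'
from h import *
a=manip.capture("scene");b=manip.capture("top")
cv2.imwrite("pics/s_end2.png",a[:,:,::-1]);cv2.imwrite("pics/t_end2.png",b[:,:,::-1])
crop("top",b,(375,190),80,70,9,f"pics/top_e2.png")
def rect(img,cam="top",z=66,s=4):
    a=.056;c,sn=np.cos(a),np.sin(a)
    Y,X=np.meshgrid(np.arange(140,-140,-1/s),np.arange(70,-50,-1/s))
    P=np.stack([569.3+c*X-sn*Y,-128.7+sn*X+c*Y,np.full_like(X,z)],-1).reshape(-1,3)
    q=proj(cam,P).astype(np.float32).reshape(X.shape+(2,))
    return cv2.remap(img,q[...,0],q[...,1],cv2.INTER_CUBIC)
col=lambda y:int((140-y)*4);row=lambda x:int((70-x)*4)
for cam,n0,n1 in(("top","top0","t_end2"),("scene","scene0","s_end2")):
    A=rect(cv2.imread(f"pics/{n0}.png",0),cam);B=rect(cv2.imread(f"pics/{n1}.png",0),cam)
    W=np.float32([[1,0,col(46)],[0,1,row(53)]])
    cc,W=cv2.findTransformECC(A[row(53):row(17),col(-32):col(-108)],B,W,cv2.MOTION_EUCLIDEAN,(3,300,1e-7),None,5)
    print(cam,"ecc",round(cc,3),"rot",round(float(np.arctan2(W[1,0],W[0,0])),4),"moved",(col(-32)-W[0,2])/4,(row(53)-W[1,2])/4)
E
```

```text
t 24.67 tcp [ 406.  -305.9  165.2] yaw 0.0647 ydir [ 0.005 -0.006 -1.   ] F [0.4 0.5 1.1] M [-0.03 -0.04 -0.02] w 64.2
pics/top_e2.png origin 335 155 f 9
top ecc 0.987 rot -0.0145 moved 80.90381 -0.66176033
scene ecc 0.989 rot -0.0119 moved 81.14339 -0.38677406
```

View pics/top_e2.png

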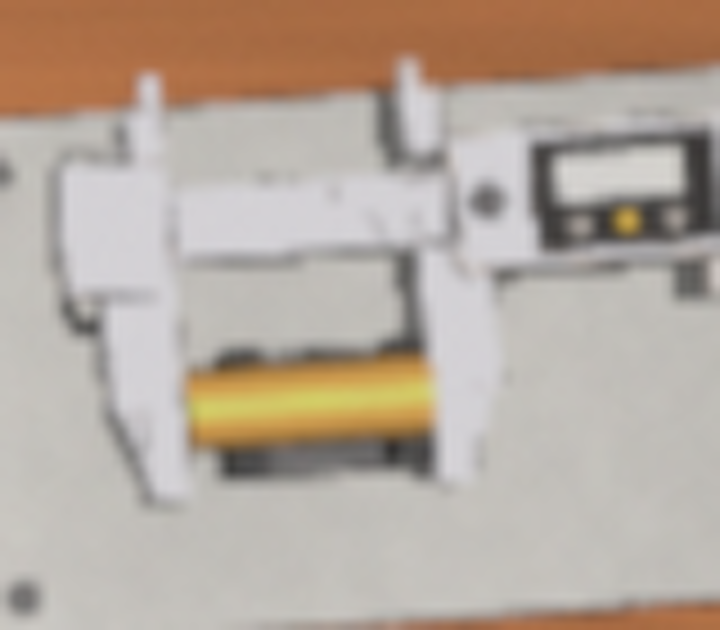

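View pics/s_end2.png

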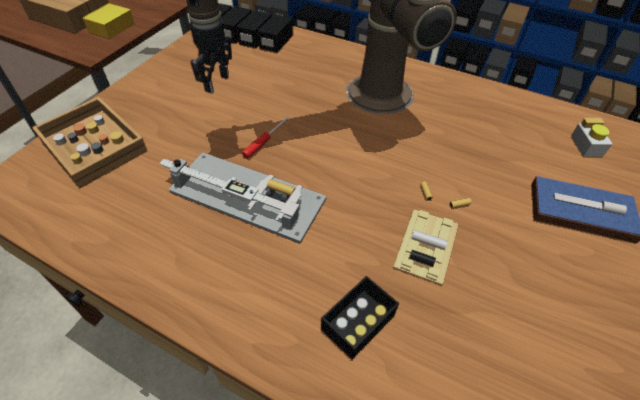

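The final pictures show the sleeve nipped between both jaws (top px about 356–383, row 200), with a tilt of about 0.013 rad, which corresponds to about 2 N. The steel and black sleeves, the bin and the screwdriver are where they were.

```bash
python3 -c "
from cell import manip
print(manip.hand_in(), manip.get_obs()['t'])"
```

```text
the job is handed in; nothing more can be done
the job is handed in; nothing more can be done
```

The brass sleeve is nipped end to end in the caliper and the job is handed in at about 25 s. The robot is clear of everything.

**What I did:** I took the brass sleeve (about 67 mm long) from the rack, seated it in the V-rest, let go and backed away. Then I pinched the carriage and slid it about 80 mm until both jaws touched.

**Second pinch:** after the first release, the tilt of only about 0.0035 rad suggested just 0.5 N on the sleeve. I gripped the carriage again and pushed slightly to firm it up, then released it with about 1.4 N of push still on the arm and almost no twist (0.01 N m).

**Last checks:**
- **Contact:** the top camera's close-up shows both jaws against the sleeve ends.
- **Squareness:** the carriage is tilted 0.012–0.0145 rad, so close to square but not exactly. From the spring stiffness given, that means about 2 N on the sleeve.
- **Bystanders:** the other sleeves, the bin and the screwdriver look unmoved.

**What disagreed:** a check that compared the fixed jaw before and after was unreliable, giving -0.008 and +0.040 rad in the two cameras, so I disregarded it. The two cameras also differ by about 0.25 mm on carriage travel and 0.0026 rad on tilt.

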